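Battery for the truck: clear the bottles aside, fetch the pack, put them back

ROBOT

A 6-joint arm with a two-finger parallel gripper is mounted at the origin on the work surface. World frame = base frame: x ahead of the robot, y to its left, z up, the work surface at z = 0. Lengths are in mm, angles in rad, forces in N, time in s.
With the tool pointing down it reaches from about 350 to 775 mm from the base axis. Payload 7.3 kg.
Tool frame: the origin (TCP) lies midway between the tips of the shut fingers; the grasp point (between the pads) lies bot.tcp_to_grasp behind it (bot.tcp_to_grasp is the distance from the TCP to the grasp point, in mm); z points along the fingers, y is the direction in which the jaws open and shut (so a half turn about z gives the same grasp; the last joint's range is limited). The gripper opens to 92 mm and grips with 3 to 60 N. Pads are 19 mm wide; open, the fingers measure 130 mm over their backs; the gripper's body (75 mm by 190 mm) begins 47 mm behind the grasp point.
Start: joints at [-0.146, 0.342, 1.524, -0, 1.275, -0.146], TCP at [525.021, 0.019, 205.541] pointing down, gripper open.
Joint ranges: [-2.53, 2.53], [-0.77, 2.02], [0.04, 2.7], [-1, 4.14], [0.28, 2.66], [-3.11, 3.11]. Speed limits (rad/s): [2.57, 2.57, 3.14, 3.14, 3.14, 3.14].

INTERFACE

Orientations are given as [roll, pitch, yaw] about the fixed x, y, z axes, in that order (R = Rz(yaw) Ry(pitch) Rx(roll)).
In Python, from plant import bot gives the robot as it stands.
- The arm moves only by the shell command python3 -m inch 'ROWS'. ROWS is JSON, one flat list of numbers, 7 for each row, row after row: the shift along the world's x, y, z in cm, then the turn, a rotation vector about the world's x, y, z in degrees, then the gripper command: -1 is shut, 1 is fully open, values between are in proportion. In form: [tx, ty, tz, ax, ay, az, fingers, tx, ty, tz, ax, ay, az, fingers, ...]. A call has exactly 5 rows; each row is the pose to reach, as a shift and turn from the pose measured when the call began; what a row does not reach only later rows make up. A row lasts 1/10 s, in which the tool goes at most 50 mm and 8.59 degrees, less where a joint would pass 70% of its speed; a pose out of reach is approached as far as the arm can. A call with a gripper value outside its range is refused whole. The fingers move at their own pace and stop on an object; the grip force is fixed at half the most. Time passes only in rows, so rows that repeat a pose let the fingers close, or fill a call up. It gives the time, the measured TCP pose, the force and the opening at its end, in the units of the state.
- bot.get_obs(): the state, without advancing time (a new reading comes with each control period).
- bot.capture(name): name is "scene" or "side" or "wrist"; returns the picture (420x560x3 uint8, red, green, blue); there is no depth.
- bot.calibration(name): a dict with "fx", "fy", "cx", "cy" (pixels), "k1" (the pictures are not rectified: a ray, as slopes to the right and down, at radius r is drawn at 1 + k1 r^2 times it, then the intrinsics apply), "cam_to_world" (4x4, takes a point from camera to world coordinates). Camera axes: x right, y down, z forward; pixel columns grow to the right and rows downward; lengths in mm; the calibration is good to about 2 mm. A picture is of the moment at which its call begins: read the wrist's pose just before it. calibration takes no time and is no camera call; for the wrist camera it gives the pose at the moment of the call.
- bot.close_job(): hands the job in, once; it reports no verdict.
The state is a dict: "time": time; "joint_positions": joint angles; "dq": joint speeds; "tau": joint torques, N m; "tool_pos": TCP position; "tcp_rot": TCP orientation; "contact_force": force on the tool from outside, world axes, zero at the start; "moment": the same for the moment, N m; "grip_width": finger opening in mm.
Only numpy, scipy, OpenCV 4.12 (cv2) and the standard library are available. Lean on these libraries where they do the work, as an engineer would, in place of code of your own. Each camera call takes 0.05 s, during which the arm holds its last target.

TASK

The orange-and-black battery pack lies in the wooden tray behind a white bottle, a brown bottle and a green can. First stand all three aside on the blue mat, then take the pack and lay it flat in the truck's empty battery bay, and only then stand each of the three back upright exactly where it came from in the tray. Set things down rather than dropping them, keep the bottles and can upright, and leave the hex driver on the mat and the little grease tin in the tray where they are.

Things in the scene. Friction and masses are not known exactly. Their poses are not given: they have to be found in the camera images.
- oil_bottle: White round plastic bottle, light-blue band, pointed blue cap, standing in the tray. Body 40 mm diameter up to 84 mm, then a shoulder, cap 24 mm across from 93 mm, tip at 115 mm. About 0.13 kg. Origin: centre of its underside; z up.
- amber_bottle: Brown glass-look round bottle, white label band, black cap, standing in the tray. Body 42 mm diameter up to 76 mm, then a shoulder, cap 27 mm across from 86 to 106 mm. About 0.15 kg. Origin: centre of its underside; z up.
- thinner_tin: Upright rectangular green can with a yellow label band and a red screw cap, standing in the tray. Body 34 mm (its x) by 40 mm (its y), 90 mm high; cap 24 mm across from 94 to 112 mm. About 0.14 kg. Origin: centre of its underside; z up.
- pack: Hard-case battery pack, black with an orange wrap, lying flat in the tray behind the row of bottles and can, along the row. 46 mm wide (its x), 140 mm long (its y), 36 mm high; about 0.33 kg. Origin: centre of its underside; z up. Either end may point either way in the bay.
- caddy: Low wooden tray, dark liner, fixed: 172 (its x) x 252 mm (its y). Floor 8 mm above the bench; lip 6 mm thick, 16 mm above the floor. Bottles and can stand in a row along its y, in any order, 60 mm apart, 50 mm to -x of the centre; the pack lies 6 mm to +x of it, 10 to 18 mm behind them, about 50 mm free beyond it. Origin: centre of the underside. Its yaw is within 0.2 rad of the world's.
- mat: Flat blue mat, fixed: 190 (its x) x 260 mm (its y), 3 mm thick: the side area for the bottles and the can. The hex driver lies along its far (+x) edge, 70 mm from the centre line; the rest is empty. Origin: centre of the underside. Its yaw is within 0.2 rad of the world's.
- battery_bay (a point): Middle of the floor (light grey) of the truck's battery bay, 40 mm above the bench; the truck stands fixed on its wheels, shell off. Bay long along this x: 156 mm between red end stops (18 mm high), 62 mm between red lips (10 mm high) at the corners only, over 53 mm from the middle; the deck beside the middle is flat out to 58 mm. Shock towers 119 mm off along x, 111 mm above the bench.
- hex_driver: Hex driver lying on the mat along its far edge: red six-sided grip 85 mm long, 23 mm across, and a thin steel shaft of 85 mm. Stays where it is. Origin: where grip and shaft meet, at the underside; the shaft points along its x.
- grease_tin: Small round steel tin with a yellow lid, 35 mm diameter, 20 mm high, in the tray beyond one end of the pack, about 10 mm from it. Stays where it is. Origin: centre of its underside.
There are look-alikes about, which are no part of the job. What is shaped like the oil_bottle but pink or purple is not meant.

How it is judged:
By the outcome, as a careful person would: the job done as asked, in the order asked, and still so for the second after the job is handed in, with the robot touching nothing.
It also fails if it takes over 152 s, if anything falls off the work surface, if the arm or the gripper's body presses on something with over 40 N, if the wrist force passes 120 N, or if a joint passes its speed limit or range.

## Working session

There is one attempt and no reset: what is moved stays moved. The work goes in short steps, Python scripts to look and compute and a shell command to move; the robot and the scene stay as the last step left them, time stands still between calls to the robot, and variables do not carry over. Pictures are saved under pics/ and viewed, and the job is handed in when it is done.

```bash
ls; mkdir -p pics; python3 - <<'E'
from plant import bot
import cv2
print(bot.get_obs()); print(bot.tcp_to_grasp)
for n in ("scene","side","wrist"):
    c=bot.calibration(n); print(n,c)
    cv2.imwrite(f"pics/{n}0.png",bot.capture(n)[:,:,::-1])
E
```

```text
pics
{'time': 0.0, 'joint_positions': array([-1.45990443e-01,  3.42727475e-01,  1.52500533e+00,  1.29332622e-05,
        1.27536445e+00, -1.46008351e-01]), 'dq': array([-0.0008761 , -0.00186724,  0.00020947, -0.00170724,  0.00057159,
        0.00095871]), 'tau': array([ 7.61924657e-04, -4.31245601e+01, -2.44219762e+01,  7.17750052e-02,
        5.59406646e-02, -1.04314388e-04]), 'tool_pos': array([5.24577740e+02, 9.36066590e-02, 2.04846586e+02]), 'tcp_rot': array([-3.14010586e+00, -2.31139752e-04,  1.57081029e+00]), 'contact_force': array([0.04492386, 0.90504753, 0.82074961]), 'moment': array([-0.04167934,  0.02772956,  0.01639112]), 'grip_width': 91.9523844082065}
18.8
scene {'fx': 429.0339726056284, 'fy': 429.0339726056284, 'cx': 282.2116664064243, 'cy': 207.19934491086906, 'k1': -0.12174991887337926, 'cam_to_world': array([[-3.83458057e-01,  6.73345290e-01, -6.32112363e-01,
         1.19837314e+03],
       [ 9.23424156e-01,  2.67865306e-01, -2.74838146e-01,
         3.03250594e+02],
       [-1.57399995e-02, -6.89096726e-01, -7.24498416e-01,
         7.80378790e+02],
       [ 0.0000
[... 361 characters left out ...]
5e-01,
        -6.91074012e+02],
       [-1.17185092e-02, -6.42965919e-01, -7.65805134e-01,
         9.49134659e+02],
       [ 0.00000000e+00,  0.00000000e+00,  0.00000000e+00,
         1.00000000e+00]])}
wrist {'fx': 327.90812326602645, 'fy': 327.90812326602645, 'cx': 281.0023793945174, 'cy': 210.48689107242214, 'k1': -0.00466179587249227, 'cam_to_world': array([[ 9.99999434e-01, -6.25622847e-05, -1.06209301e-03,
         5.23931756e+02],
       [-3.40911993e-04, -9.64476371e-01, -2.64168912e-01,
         7.14579195e+01],
       [-1.00783660e-03,  2.64169125e-01, -9.64475846e-01,
         3.83043910e+02],
       [ 0.00000000e+00,  0.00000000e+00,  0.00000000e+00,
         1.00000000e+00]])}
```

View pics/scene0.png

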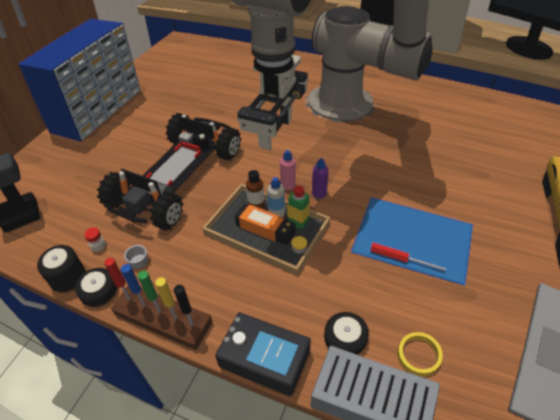

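View pics/side0.png

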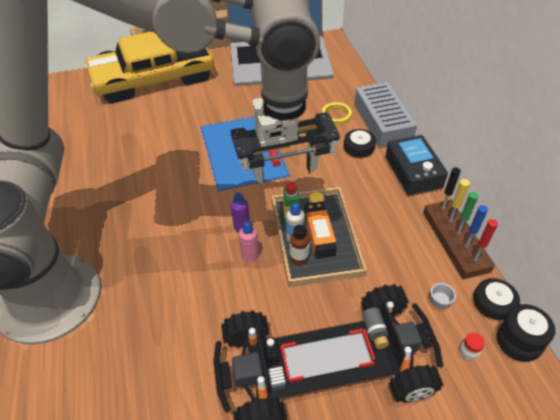

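View pics/wrist0.png

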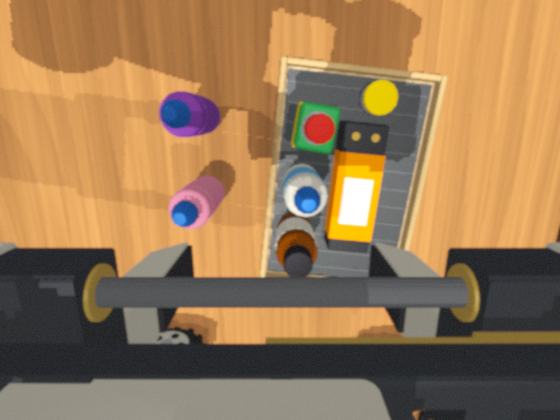

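```bash
cat > h.py <<'E'
import numpy as np, cv2
from plant import bot
def K(c): return np.array([[c['fx'],0,c['cx']],[0,c['fy'],c['cy']],[0,0,1]])
def D(c): return np.array([c['k1'],0,0,0,0.])
def unproj(c,uv,z):
    uv=np.array(uv,float).reshape(-1,1,2)
    n=cv2.undistortPoints(uv,K(c),D(c)).reshape(-1,2)
    T=np.array(c['cam_to_world']); d=np.c_[n,np.ones(len(n))]@T[:3,:3].T
    o=T[:3,3]; z=np.broadcast_to(z,len(n)); t=(z-o[2])/d[:,2]
    return o+d*t[:,None]
def proj(c,P):
    P=np.array(P,float).reshape(-1,3); T=np.linalg.inv(c['cam_to_world'])
    q=P@T[:3,:3].T+T[:3,3]
    return cv2.projectPoints(q,np.zeros(3),np.zeros(3),K(c),D(c))[0].reshape(-1,2)
def crop(img,x0,y0,x1,y1,s,name,step=20):
    o=cv2.resize(img[y0:y1,x0:x1],None,fx=s,fy=s,interpolation=cv2.INTER_CUBIC).copy()
    for x in range((x0//step+1)*step,x1,step):
        cv2.line(o,((x-x0)*s,0),((x-x0)*s,6),(255,255,255),1); cv2.putText(o,str(x),((x-x0)*s+2,14),0,.35,(255,255,255),1)
    for y in range((y0//step+1)*step,y1,step):
        cv2.line(o,(0,(y-y0)*s),(6,(y-y0)*s),(255,255,255),1); cv2.putText(o,str(y),(8,(y-y0)*s+4),0,.35,(255,255,255),1)
    cv2.imwrite(name,o)
E
python3 - <<'E'
from h import *
w=cv2.imread('pics/wrist0.png');s=cv2.imread('pics/scene0.png');d=cv2.imread('pics/side0.png')
crop(w,255,45,455,285,3,'pics/w0c.png'.replace('c','crop')) if 0 else crop(w,255,45,455,245,3,'pics/w0crop.png')
crop(s,90,100,340,270,3,'pics/s0crop.png')
crop(s,340,190,490,290,5,'pics/s0mat.png',10)
crop(d,190,100,370,290,3,'pics/d0crop.png')
crop(d,205,280,455,420,3,'pics/d0truck.png')
E
```

```text
(no output)
```

View pics/w0crop.png

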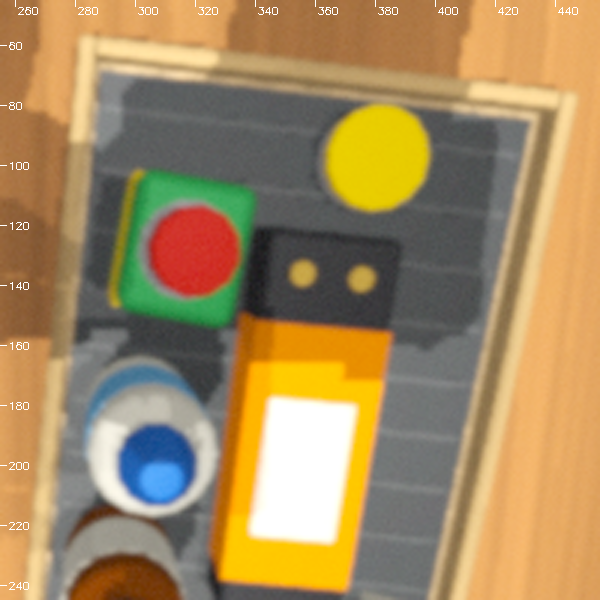

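View pics/s0crop.png

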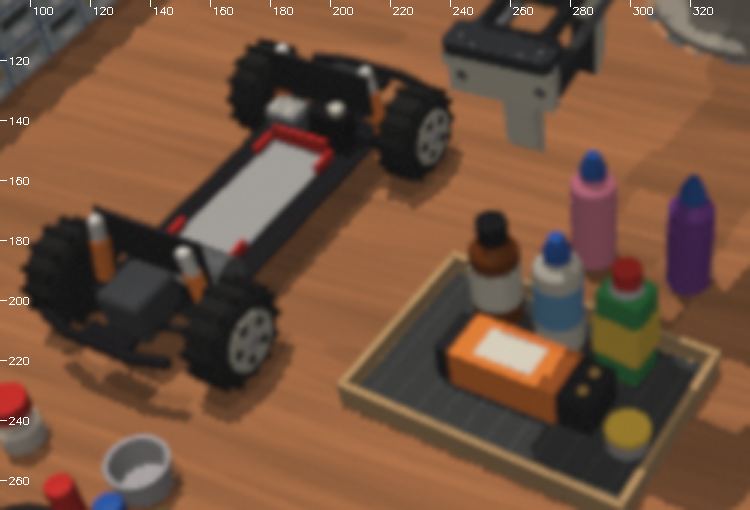

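View pics/s0mat.png

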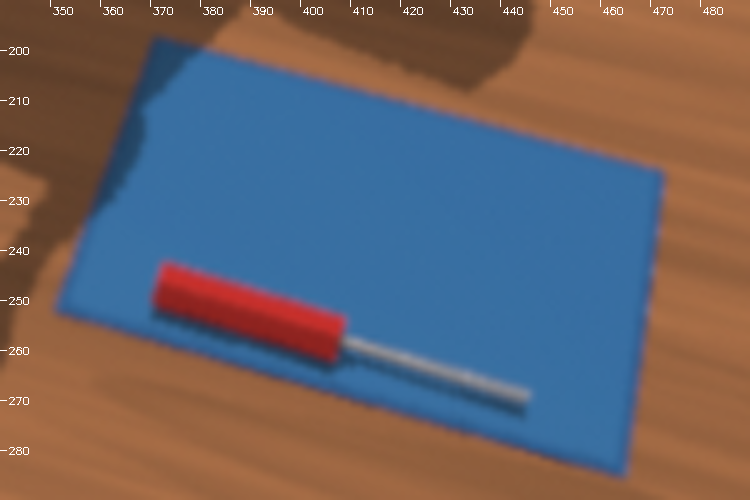

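View pics/d0crop.png

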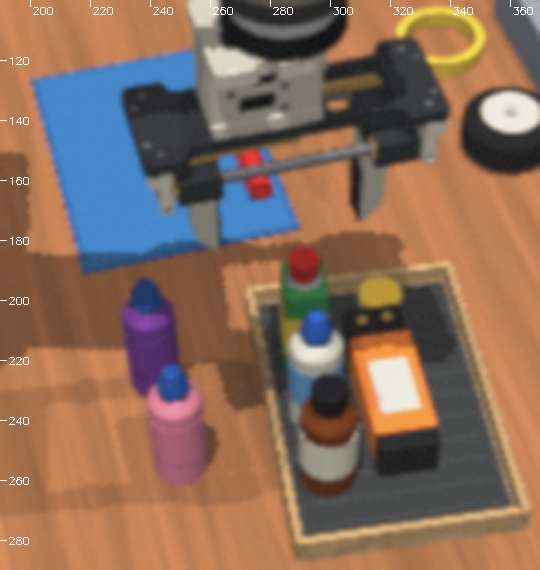

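View pics/d0truck.png

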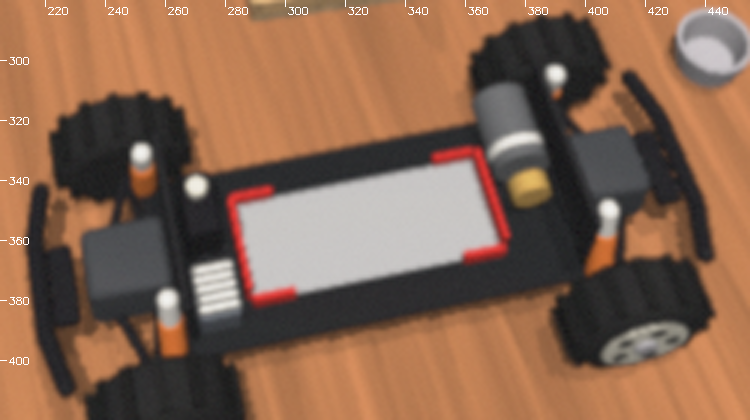

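```bash
python3 - <<'E'
from h import *
np.set_printoptions(precision=1,suppress=True)
S=bot.calibration('scene');W=bot.calibration('wrist');V=bot.calibration('side')
from scipy.optimize import least_squares
def rect(hx,hy,z): return np.array([[-hx,hy,z],[hx,hy,z],[hx,-hy,z],[-hx,-hy,z]],float)
def pose(p,P):
    c,s=np.cos(p[2]),np.sin(p[2]); return P@np.array([[c,s,0],[-s,c,0],[0,0,1]])+[p[0],p[1],0]
def fit(L,obs,x0):
    # obs: list (cam, idx, uv)
    def f(p):
        P=pose(p,L); return np.concatenate([(proj(c,P[i:i+1])[0]-uv) for c,i,uv in obs])
    r=least_squares(f,x0,loss='soft_l1'); print('pose',r.x,np.degrees(r.x[2]),'res',r.fun.reshape(-1,2).tolist() if 0 else r.fun); return r.x
T=rect(86,126,24)
obs=[(W,0,(281.7,57.3)),(W,1,(447.3,76.7)),
 (V,0,(272.7,196.7)),(V,1,(339,188)),(V,2,(365.7,270)),(V,3,(289,282)),
 (S,3,(241.7,185)),(S,0,(329.3,216.7)),(S,1,(296.7,265.7)),(S,2,(204,227))]
pt=fit(T,obs,[570,0,0]);
for c in (S,W,V): fit(T,[o for o in obs if o[0] is c],pt)
print('mat');pm=fit(rect(95,130,3),[(S,3,(371,197)),(S,0,(473,224)),(S,1,(465,285)),(S,2,(351,252)),],[560,250,0])
print('truck tops of stops')
print(unproj(V,[(281.7,345.7),(365.7,329),(374.3,363.3),(289.3,381.7)],58))
print('caps')
print('wrist can',unproj(W,[(319.5,128)],112),'oil',unproj(W,[(307.5,199.5)],110),'amber',unproj(W,[(298,263)],106))
print('pack top', unproj(W,[(341.7,150),(386,155.5),(371.3,242),(327,237)],36+8))
print('packend', unproj(W,[(345,123),(388.5,125)],44))
print('grease', unproj(W,[(382,97.5)],28))
print('model can/oil/amber slots', pose(pt,np.array([[-50,60,8],[-50,0,8],[-50,-60,8]])), 'pack',pose(pt,np.array([[6,0,8]])))
E
```

```text
pose [595.2  -1.3  -0.1] -6.163571777241621 res [-1.2 -0.   0.4  0.3 -1.3 -1.7  1.2 -1.8  1.3  0.1 -0.7 -0.7 -1.  -2.7
  0.6 -0.7 -0.   2.6 -2.5 -0.3]
pose [595.1  -0.   -0.1] -6.308087924480268 res [-0.4 -2.6  1.2 -0.4  0.4  2.9 -2.  -0.3]
pose [595.7  -1.3  -0.1] -6.13123191655886 res [-0.8 -0.1  0.8  0.1]
pose [593.9  -3.4  -0.1] -5.735138674074284 res [-1.9 -0.8  0.6 -1.2  1.4  0.7 -0.5  0.4]
mat
pose [495.6 335.9   0. ] 0.6439212344134138 res [-0.3 -0.3  0.2 -0.1  0.5  0.4 -0.4 -0.2]
truck tops of stops
[[ 440.5 -271.4   58. ]
 [ 603.8 -281.5   58. ]
 [ 593.8 -349.5   58. ]
 [ 435.7 -341.2   58. ]]
caps
wrist can [[554.6  65.8 112. ]] oil [[546.4   6.4 110. ]] amber [[539.3 -54.4 106. ]]
pack top [[585.7  42.6  44. ]
 [631.4  37.   44. ]
 [623.1 -57.5  44. ]
 [574.1 -51.6  44. ]]
packend [[587.7  69.2  44. ]
 [631.3  67.3  44. ]]
grease [[627.4  94.4  28. ]]
model can/oil/amber slots [[551.9  63.7   8. ]
 [545.5   4.    8. ]
 [539.1 -55.6   8. ]] pack [[601.2  -2.    8. ]]
```

```bash
python3 - <<'E'
from h import *
np.set_printoptions(precision=1,suppress=True)
S=bot.calibration('scene');W=bot.calibration('wrist');V=bot.calibration('side')
print(unproj(W,[(185,213),(175,113)],112))
from itertools import product
# triangulate caps: scene & side cap-top centres
def tri(obs):
    A=[];b=[]
    for c,uv in obs:
        o=c['cam_to_world'][:3,3]; d=unproj(c,[uv],0)[0]-o; d/=np.linalg.norm(d); M=np.eye(3)-np.outer(d,d); A.append(M);b.append(M@o)
    x=np.linalg.lstsq(np.vstack(A),np.concatenate(b),rcond=None)[0]; return x
print('can',tri([(S,(90+627/3,100+263/3)),(V,(190+304/3,100+253/3)),(W,(319.5,128))]))
print('oil',tri([(S,(90+556/3,100+236/3)),(V,(190+316/3,100+316/3)),(W,(308.5,203))]))
print('amber',tri([(S,(90+491/3,100+217/3)),(V,(190+332/3,100+383/3)),(W,(298,263))]))
E
```

```text
[[441.2  -5.  112. ]
 [439.6  77.4 112. ]]
can [554.3  65.4 121.2]
oil [546.3   4.8 120.2]
amber [539.9 -52.6 114.4]
```

```bash
python3 -m inch '[1.4,3.25,0,0,0,-6.1,1, 2.85,6.5,0,0,0,-6.1,1, 2.85,6.5,0,0,0,-6.1,1, 2.85,6.5,0,0,0,-6.1,1, 2.85,6.5,0,0,0,-6.1,1]'; python3 - <<'E'
from h import *
cv2.imwrite('pics/w1.png',bot.capture('wrist')[:,:,::-1]); print(bot.get_obs()['time'],bot.get_obs()['tool_pos'])
np.save('pics/w1cal.npy',bot.calibration('wrist'),allow_pickle=True)
E
```

```text
time: 0.65
tool_pos: [552.7, 64.5, 204.8]
tcp_rot: [-3.14, 0.0, 1.464]
contact_force: [-0.7, 1.2, -0.5]
grip_width: 92.0
0.7 [552.80357838  64.26108882 204.91340696]
```

View pics/w1.png

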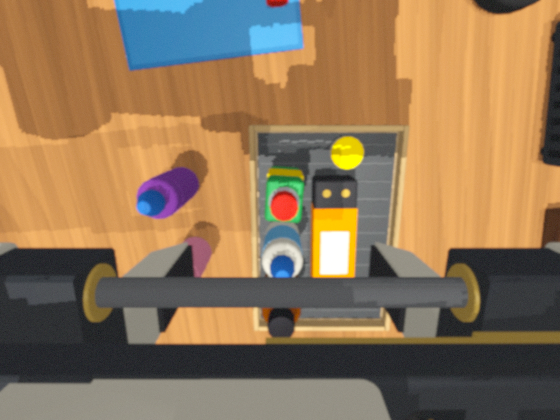

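The row, left to right in the wrist view, is the green can (285,205), white bottle (283,268) and brown bottle (281,320). The purple one (152,203) and the pink one (200,255) are look-alikes standing outside the tray. The can fits the description, so I'm lowering onto it.

```bash
python3 -m inch '[0.15,0.1,-4,0,0,0,1, 0.15,0.1,-8,0,0,0,1, 0.15,0.1,-12,0,0,0,1, 0.15,0.1,-14.5,0,0,0,1, 0.15,0.1,-14.5,0,0,0,1]'; python3 - <<'E'
from h import *
crop(bot.capture('side')[:,:,::-1],200,80,400,280,3,'pics/d1.png')
E
```

```text
time: 1.2
tool_pos: [551.4, 64.3, 56.7]
tcp_rot: [-3.132, 0.001, 1.462]
contact_force: [0.5, 0.4, 1.0]
grip_width: 91.6
```

View pics/d1.png

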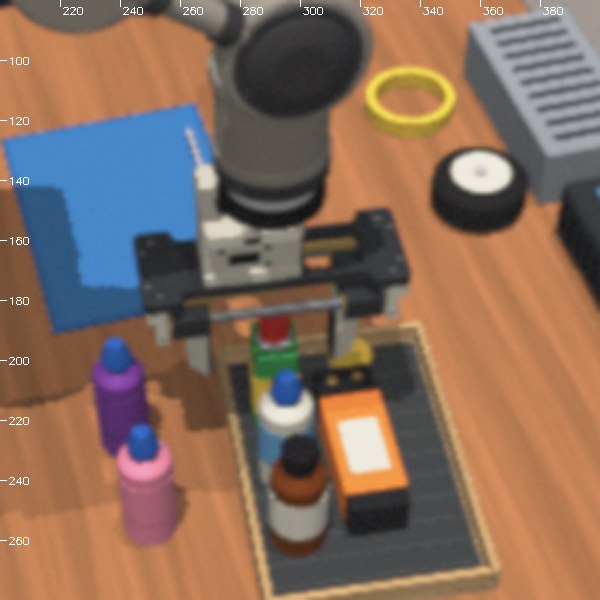

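The can is between the open fingers, which are clear of the pack and the neighbouring bottle. I'll check where the arm settled, then close.

```bash
python3 -m inch '[0.15,0.1,0.2,0,0,0,0.4, 0.2,0.1,0.2,0,0,0,0, 0.2,0.1,0.2,0,0,0,-0.5, 0.2,0.1,0.2,0,0,0,-1, 0.2,0.1,0.2,0,0,0,-1]';python3 -m inch '[0,0,0,0,0,0,-1, 0,0,0,0,0,0,-1, 0,0,0,0,0,0,-1, 0,0,0,0,0,0,-1, 0,0,0,0,0,0,-1]'
```

```text
time: 1.75
tool_pos: [555.4, 65.5, 61.5]
tcp_rot: [-3.137, 0.0, 1.463]
contact_force: [1.1, -0.6, 1.1]
grip_width: 56.4
time: 2.25
tool_pos: [555.4, 65.5, 61.5]
tcp_rot: [-3.138, 0.001, 1.463]
contact_force: [0.4, 0.5, 0.3]
grip_width: 34.2
```

```bash
python3 - <<'E'
from h import *
np.set_printoptions(precision=1,suppress=True)
c=np.load('pics/w1cal.npy',allow_pickle=True).item()
w=cv2.imread('pics/w1.png'); crop(w,240,115,420,265,4,'pics/w1c.png',10)
E
```

```text
(no output)
```

View pics/w1c.png

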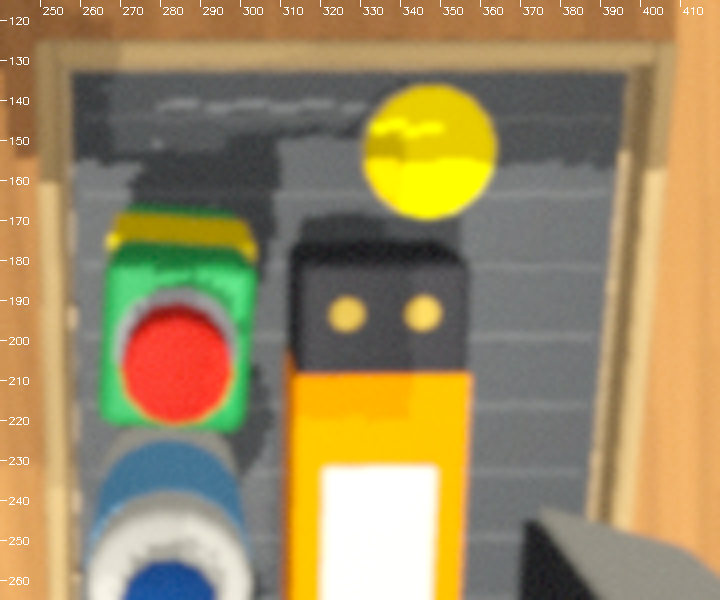

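```bash
python3 -m inch '[0,0,1,0,0,0,-1, 0,0,3,0,0,0,-1, 0,0,6,0,0,0,-1, 0,0,10,0,0,0,-1, 0,0,14,0,0,0,-1]'
```

```text
time: 2.75
tool_pos: [554.9, 65.5, 203.2]
tcp_rot: [-3.137, 0.001, 1.463]
contact_force: [1.6, 0.5, -1.5]
grip_width: 33.9
```

```bash
python3 - <<'E'
from h import *
np.set_printoptions(precision=2,suppress=True)
W0=dict(fx=327.908,fy=327.908,cx=281.0024,cy=210.4869,k1=-0.00466,cam_to_world=np.array([[9.99999434e-01,-6.25622847e-05,-1.06209301e-03,523.931756],[-3.40911993e-04,-9.64476371e-01,-2.64168912e-01,71.4579195],[-1.00783660e-03,2.64169125e-01,-9.64475846e-01,383.04391],[0,0,0,1]]))
np.save('pics/w0cal.npy',W0,allow_pickle=True)
P=unproj(W0,[(302.7,101.7),(340.7,107.3),(331,154),(295,147.7)],98); print(P)
e=lambda a,b:np.degrees(np.arctan2(*(P[b]-P[a])[[1,0]]))
print(e(0,1),e(3,2),e(3,0)-90,e(2,1)-90,P.mean(0))
W1=np.load('pics/w1cal.npy',allow_pickle=True).item()
P=unproj(W1,[(240+108/4,115+262/4),(240+257/4,115+262/4),(240+240/4,115+432/4),(240+100/4,115+418/4)],98); print(P)
print(e(0,1),e(3,2),e(3,0)-90,e(2,1)-90,P.mean(0))
print('cap',unproj(W1,[(284.2,205.8)],120),unproj(W0,[(319.5,128)],120))
# pack top edges in W1
Q=unproj(W1,[(240+300/4,115+265/4),(240+467/4,115+265/4),(240+290/4,115+375/4),(240+471/4,115+375/4)],44);print(Q)
Q=unproj(W0,[(341.7,150),(386,155.5),(371.3,242),(327,237)],44);print(Q)
print('grease',unproj(W1,[(240+430/4,115+152/4)],28),unproj(W0,[(382,97.5)],28))
E
```

```text
[[541.58  86.62  98.  ]
 [573.2   82.19  98.  ]
 [566.67  43.79  98.  ]
 [535.63  49.14  98.  ]]
-7.963936780761157 -9.772026571950768 -9.034564935249819 -9.654949623214506 [554.27  65.44  98.  ]
[[541.71  86.08  98.  ]
 [574.27  82.57  98.  ]
 [566.95  43.98  98.  ]
 [535.65  50.69  98.  ]]
-6.1467172026379915 -12.11095815080913 -9.707029436713512 -10.74076516983051 [554.64  65.83  98.  ]
cap [[554.75  67.29 120.  ]] [[553.63  65.97 120.  ]]
[[588.13  70.59  44.  ]
 [631.57  65.92  44.  ]
 [583.08  41.17  44.  ]
 [631.24  35.99  44.  ]]
[[585.53  42.6   44.  ]
 [631.23  37.04  44.  ]
 [622.98 -57.39  44.  ]
 [573.98 -51.55  44.  ]]
grease [[626.54  94.36  28.  ]] [[627.25  94.45  28.  ]]
```

```bash
python3 -m inch '[-0.4,1.5,0,0,0,0,-1, -1.2,4.7,0,0,0,0,-1, -2.1,8.3,0,0,0,0,-1, -3.1,12.3,0,0,0,0,-1, -4.2,16.5,0,0,0,0,-1]'; python3 -m inch '[-1,4,0,0,0,0,-1, -2,8,0,0,0,0,-1, -3,12,0,0,0,0,-1, -3.8,14.7,0,0,0,0,-1, -3.8,15.5,0,0,0,0,-1]'
```

```text
time: 3.25
tool_pos: [511.9, 231.8, 202.9]
tcp_rot: [-3.136, 0.001, 1.462]
contact_force: [0.4, 0.4, -0.9]
grip_width: 34.3
time: 3.75
tool_pos: [471.6, 389.7, 202.2]
tcp_rot: [-3.134, 0.001, 1.466]
contact_force: [-0.0, 0.3, -1.0]
grip_width: 34.1
```

```bash
python3 -m inch '[0,0.5,-3,0,0,0,-1, 0,0.5,-7,0,0,0,-1, 0,0.5,-11,0,0,0,-1, 0,0.5,-13,0,0,0,-1, 0,0.5,-13.5,0,0,0,-1]';python3 -m inch '[0,0,0,0,0,0,-1, 0,0,0,0,0,0,-1, 0,0,0,0,0,0,-1, 0,0,0,0,0,0,-1, 0,0,0,0,0,0,-1]'
```

```text
time: 4.25
tool_pos: [470.0, 392.8, 64.0]
tcp_rot: [-3.129, 0.005, 1.465]
contact_force: [-0.2, 0.4, -1.1]
grip_width: 34.0
time: 4.75
tool_pos: [470.4, 393.1, 64.9]
tcp_rot: [-3.13, 0.004, 1.465]
contact_force: [-0.5, 0.2, -1.4]
grip_width: 34.4
```

```bash
python3 -m inch '[0,0,-0.2,0,-0.6,0,-1, 0,0,-0.4,0,-0.6,0,-1, 0,0,-0.6,0,-0.6,0,-1, 0,0,-0.75,0,-0.6,0,-1, 0,0,-0.75,0,-0.6,0,-1]'; python3 -m inch '[0,0,-0.05,0,0,0,-1, 0,0,-0.1,0,0,0,-1, 0,0,-0.1,0,0,0,-1, 0,0,-0.1,0,0,0,-1, 0,0,-0.1,0,0,0,-1]'
```

```text
time: 5.25
tool_pos: [470.2, 393.0, 57.0]
tcp_rot: [-3.14, 0.004, 1.465]
contact_force: [-0.4, 0.6, -1.0]
grip_width: 33.9
time: 5.75
tool_pos: [470.3, 393.1, 56.5]
tcp_rot: [-3.141, 0.003, 1.465]
contact_force: [-1.7, -0.7, 6.5]
grip_width: 34.5
```

```bash
python3 -m inch '[0,0,0,0,0,0,0, 0,0,0,0,0,0,0.5, 0,0,0,0,0,0,1, 0,0,0,0,0,0,1, 0,0,0,0,0,0,1]'; python3 -m inch '[0,0,0,0,0,0,1, 0,0,2,0,0,0,1, 0,0,5,0,0,0,1, 0,0,9,0,0,0,1, 0,0,13.5,0,0,0,1]';python3 - <<'E'
from h import *
crop(bot.capture('scene')[:,:,::-1],340,110,490,290,3,'pics/s2.png')
E
```

```text
time: 6.25
tool_pos: [470.3, 393.0, 56.3]
tcp_rot: [-3.141, 0.003, 1.465]
contact_force: [-0.5, 1.3, -0.2]
grip_width: 69.8
time: 6.75
tool_pos: [469.7, 392.6, 191.7]
tcp_rot: [-3.139, 0.005, 1.465]
contact_force: [0.9, 0.7, 0.3]
grip_width: 91.8
```

View pics/s2.png

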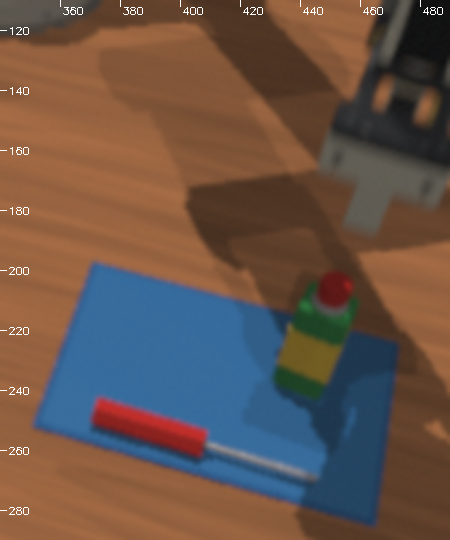

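The can stands upright on the mat around (452,222). Next is the white bottle.

```bash
python3 -m inch '[0.7,-3.5,1,0,0,0,1, 1.5,-7.7,1,0,0,0,1, 2.4,-12.3,1,0,0,0,1, 3.4,-17,1,0,0,0,1, 4.3,-21.5,1,0,0,0,1]'; python3 -m inch '[0.9,-4.5,0,0,0,0,1, 1.8,-9,0,0,0,0,1, 2.6,-13,0,0,0,0,1, 3.2,-16.5,0,0,0,0,1, 3.2,-16.9,0,0,0,0,1]'
```

```text
time: 7.3
tool_pos: [516.0, 178.0, 211.2]
tcp_rot: [3.133, -0.004, 1.465]
contact_force: [0.0, -0.0, 0.8]
grip_width: 92.0
time: 7.8
tool_pos: [548.6, 5.1, 210.9]
tcp_rot: [3.132, -0.003, 1.461]
contact_force: [-1.0, -0.6, -0.3]
grip_width: 91.9
```

```bash
python3 -m inch '[-0.2,0,-4,0,0.5,0,1, -0.2,0,-8,0,0.5,0,1, -0.2,0,-11.5,0,0.5,0,1, -0.2,0,-13.5,0,0.5,0,1, -0.2,0,-14,0,0.5,0,1]'; python3 -m inch '[0,0,0,0,0,0,1, 0,0,0,0,0,0,1, 0,0,0,0,0,0,1, 0,0,0,0,0,0,1, 0,0,0,0,0,0,1]'
```

```text
time: 8.3
tool_pos: [544.8, 6.0, 68.4]
tcp_rot: [-3.138, -0.003, 1.461]
contact_force: [0.4, 0.6, -0.3]
grip_width: 91.7
time: 8.8
tool_pos: [545.2, 5.9, 69.1]
tcp_rot: [-3.139, -0.003, 1.461]
contact_force: [0.2, 0.3, 0.3]
grip_width: 91.7
```

```bash
python3 -m inch '[0.1,-0.1,-0.4,0,0,0,1, 0.1,-0.1,-0.75,0,0,0,0.4, 0.1,-0.1,-0.75,0,0,0,0, 0.1,-0.1,-0.75,0,0,0,0, 0.1,-0.1,-0.75,0,0,0,-0.2]';python3 -m inch '[0,0,0,0,0,0,-0.3, 0,0,0,0,0,0,-1, 0,0,0,0,0,0,-1, 0,0,0,0,0,0,-1, 0,0,0,0,0,0,-1]'
```

```text
time: 9.3
tool_pos: [546.2, 4.9, 61.6]
tcp_rot: [-3.139, -0.002, 1.461]
contact_force: [-0.3, 0.3, 0.5]
grip_width: 64.3
time: 9.8
tool_pos: [546.3, 4.9, 61.6]
tcp_rot: [-3.139, -0.003, 1.461]
contact_force: [0.2, -0.0, 0.7]
grip_width: 38.7
```

```bash
python3 -m inch '[0,0,0,0,0,0,-1, 0,0,0.5,0,0,0,-1, 0,0,2,0,0,0,-1, 0,0,4,0,0,0,-1, 0,0,6,0,0,0,-1]'; python3 - <<'E'
from h import *
crop(bot.capture('side')[:,:,::-1],200,80,400,280,3,'pics/d3.png')
E
```

```text
time: 10.3
tool_pos: [545.9, 4.9, 122.3]
tcp_rot: [-3.138, -0.003, 1.461]
contact_force: [-0.1, 0.9, -1.4]
grip_width: 38.1
```

View pics/d3.png

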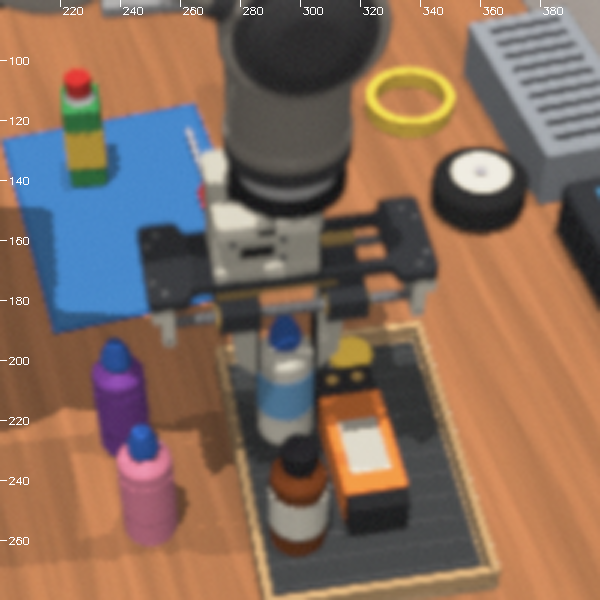

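The white bottle hangs upright in the grip, with its cap at (291,190). I'll carry it to the mat.

```bash
python3 -m inch '[-0.2,1,2.5,0,0,0,-1, -0.8,3.5,5,0,0,0,-1, -1.6,6.8,7.5,0,0,0,-1, -2.6,10.5,8,0,0,0,-1, -3.6,14.5,8,0,0,0,-1]'; python3 -m inch '[-0.9,3.9,0,0,0,0,-1, -1.9,7.8,0,0,0,0,-1, -2.9,11.8,0,0,0,0,-1, -3.7,14.8,0,0,0,0,-1, -3.9,15.8,0,0,0,0,-1]';python3 -m inch '[0,0.6,-3,0,0,0,-1, 0,0.6,-7,0,0,0,-1, 0,0.6,-11,0,0,0,-1, 0,0.6,-12.5,0,0,0,-1, 0,0.6,-12.8,0,0,0,-1]';python3 -m inch '[0,0,0,0,0,0,-1, 0,0,0,0,0,0,-1, 0,0,0,0,0,0,-1, 0,0,0,0,0,0,-1, 0,0,0,0,0,0,-1]'
```

```text
time: 10.85
tool_pos: [512.1, 150.7, 206.9]
tcp_rot: [3.137, -0.003, 1.46]
contact_force: [0.4, -0.7, -1.7]
grip_width: 38.5
time: 11.35
tool_pos: [471.6, 311.4, 206.4]
tcp_rot: [3.138, -0.003, 1.464]
contact_force: [0.7, -0.7, -1.0]
grip_width: 38.8
time: 11.85
tool_pos: [470.3, 315.8, 75.6]
tcp_rot: [-3.141, 0.0, 1.463]
contact_force: [0.3, 0.4, -1.3]
grip_width: 38.6
time: 12.35
tool_pos: [470.6, 316.0, 76.3]
tcp_rot: [3.141, -0.001, 1.463]
contact_force: [-0.3, -0.7, -1.5]
grip_width: 38.5
```

Target z is 61.6 − 5 = 56.6.

```bash
python3 -m inch '[0,0,-0.6,0,0,0,-1, 0,0,-1.2,0,0,0,-1, 0,0,-1.6,0,0,0,-1, 0,0,-1.8,0,0,0,-1, 0,0,-1.8,0,0,0,-1]'; python3 -m inch '[0,0,-0.1,0,0,0,-1, 0,0,-0.15,0,0,0,-1, 0,0,-0.2,0,0,0,-1, 0,0,-0.2,0,0,0,-1, 0,0,-0.2,0,0,0,-1]'
```

```text
time: 12.85
tool_pos: [470.4, 315.8, 57.8]
tcp_rot: [-3.141, -0.0, 1.463]
contact_force: [-0.2, 0.2, -1.7]
grip_width: 38.3
time: 13.35
tool_pos: [470.7, 316.1, 56.6]
tcp_rot: [3.141, -0.001, 1.463]
contact_force: [-0.8, -0.1, 5.0]
grip_width: 38.4
```

```bash
python3 -m inch '[0,0,0,0,0,0,0, 0,0,0,0,0,0,0.5, 0,0,0,0,0,0,1, 0,0,0,0,0,0,1, 0,0,0,0,0,0,1]'; python3 -m inch '[0,0,0,0,0,0,1, 0,0,2,0,0,0,1, 0,0,5.5,0,0,0,1, 0,0,10,0,0,0,1, 0,0,14.5,0,0,0,1]'; python3 -m inch '[0.7,-3.5,0.5,0,0,0,1, 1.5,-7.7,0.5,0,0,0,1, 2.4,-12.3,0.5,0,0,0,1, 3.2,-17,0.5,0,0,0,1, 4.1,-21.7,0.5,0,0,0,1]'
```

```text
time: 13.85
tool_pos: [470.7, 316.0, 56.4]
tcp_rot: [3.141, -0.001, 1.463]
contact_force: [-0.2, -0.5, -0.2]
grip_width: 73.5
time: 14.35
tool_pos: [470.3, 315.8, 202.7]
tcp_rot: [-3.141, -0.0, 1.463]
contact_force: [1.9, -0.1, -0.1]
grip_width: 91.5
time: 14.85
tool_pos: [511.2, 97.1, 207.8]
tcp_rot: [3.142, -0.0, 1.464]
contact_force: [1.8, -0.2, 0.5]
grip_width: 91.7
```

```bash
python3 -m inch '[0.5,-4,0,0,0,0,1, 1.2,-8.5,0,0,0,0,1, 2,-13,0,0,0,0,1, 2.6,-18,0,0,0,0,1, 3,-22,0,0,0,0,1]'; python3 -m inch '[0,0,0,0,0,0,1, 0,0,0,0,0,0,1, 0,0,0,0,0,0,1, 0,0,0,0,0,0,1, 0,0,0,0,0,0,1]';python3 - <<'E'
from h import *
c=bot.calibration('wrist');w=bot.capture('wrist')[:,:,::-1]
np.save('pics/w4cal.npy',c,allow_pickle=True)
cv2.imwrite('pics/w4.png',w); crop(w,240,40,440,260,3,'pics/w4c.png',10)
crop(bot.capture('scene')[:,:,::-1],340,110,490,290,3,'pics/s4.png')
E
```

```text
time: 15.35
tool_pos: [541.2, -125.5, 207.8]
tcp_rot: [3.141, 0.0, 1.463]
contact_force: [-0.0, -0.3, 0.5]
grip_width: 92.2
time: 15.85
tool_pos: [541.3, -124.2, 208.0]
tcp_rot: [3.141, 0.0, 1.465]
contact_force: [0.1, -0.6, -0.4]
grip_width: 92.0
```

View pics/w4.png

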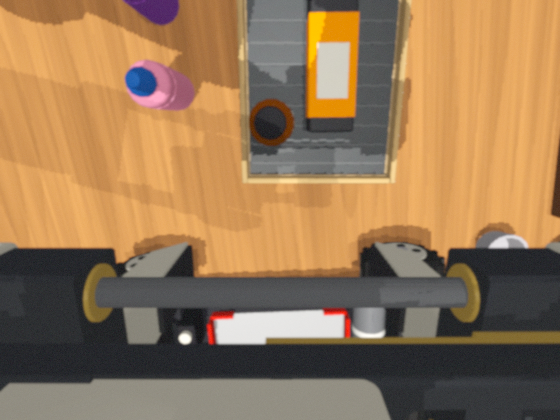

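View pics/w4c.png

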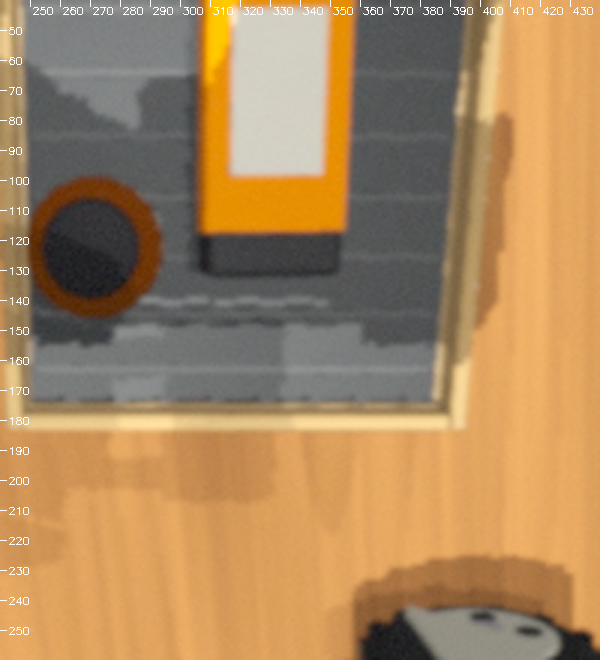

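View pics/s4.png

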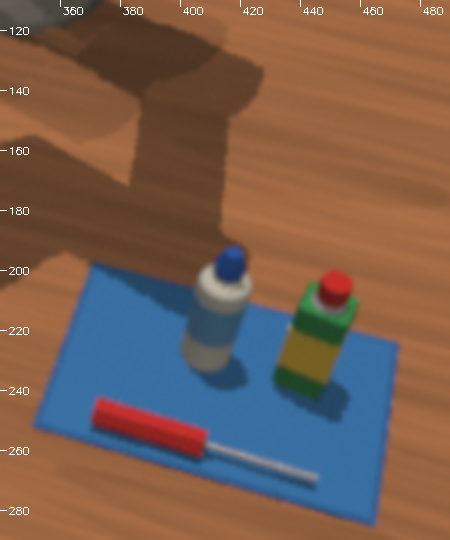

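```bash
python3 - <<'E'
from h import *
np.set_printoptions(precision=2,suppress=True)
c=np.load('pics/w4cal.npy',allow_pickle=True).item()
print('amber',unproj(c,[(270,122.3)],114), 'body rim',unproj(c,[(240+95/3,40+247/3)],88))
px=lambda x,y:(240+x/3,40+y/3)
print('pack',unproj(c,[px(203,5),px(200,232),px(346,232),px(356,5),px(208,272),px(339,270)],44))
print('tray corner inner-top',unproj(c,[px(465,428),px(437,402)],[24,24]))
E
```

```text
amber [[539.08 -53.49 114.  ]] body rim [[539.7  -53.71  88.  ]]
pack [[580.9   16.1   44.  ]
 [574.01 -52.71  44.  ]
 [622.63 -57.89  44.  ]
 [629.06  11.    44.  ]
 [575.58 -65.97  44.  ]
 [619.69 -70.01  44.  ]]
tray corner inner-top [[ 667.91 -133.33   24.  ]
 [ 657.72 -122.42   24.  ]]
```

```bash
python3 -m inch '[-0.1,3,0,0,0,0,1, -0.2,6,-2,0,0,0,1, -0.2,7.1,-6,0,0,0,1, -0.2,7.1,-10,0,0,0,1, -0.2,7.1,-13,0,0,0,1]'; python3 -m inch '[0,0,0,0,0,0,1, 0,0,0,0,0,0,1, 0,0,0,0,0,0,1, 0,0,0,0,0,0,1, 0,0,0,0,0,0,1]'
```

```text
time: 16.45
tool_pos: [538.4, -52.3, 76.1]
tcp_rot: [-3.141, -0.0, 1.466]
contact_force: [0.1, -0.3, 0.3]
grip_width: 92.0
time: 16.95
tool_pos: [539.2, -52.5, 77.5]
tcp_rot: [3.14, 0.0, 1.466]
contact_force: [-0.5, 1.2, -0.3]
grip_width: 92.1
```

```bash
python3 -m inch '[0,-0.1,-1,0,0,0,1, 0,-0.1,-1.8,0,0,0,1, 0,-0.1,-2.2,0,0,0,0.5, 0,-0.1,-2.2,0,0,0,0, 0,-0.1,-2.2,0,0,0,-0.2]';python3 -m inch '[0,0,0,0,0,0,-0.3, 0,0,0,0,0,0,-1, 0,0,0,0,0,0,-1, 0,0,0,0,0,0,-1, 0,0,0,0,0,0,-1]';python3 -m inch '[0,0,0,0,0,0,-1, 0,0,0,0,0,0,-1, 0,0,0,0,0,0,-1, 0,0,0,0,0,0,-1, 0,0,0,0,0,0,-1]'
```

```text
time: 17.45
tool_pos: [539.1, -53.5, 55.2]
tcp_rot: [3.14, 0.0, 1.466]
contact_force: [0.8, 0.3, -0.2]
grip_width: 72.5
time: 17.95
tool_pos: [539.3, -53.5, 55.4]
tcp_rot: [3.14, 0.0, 1.466]
contact_force: [-0.1, -0.8, 0.0]
grip_width: 40.3
time: 18.45
tool_pos: [539.3, -53.5, 55.3]
tcp_rot: [3.14, 0.0, 1.466]
contact_force: [0.0, -0.9, 1.4]
grip_width: 40.3
```

```bash
python3 -m inch '[0,0,0.5,0,0,0,-1, 0,0,3,0,0,0,-1, 0,0,7,0,0,0,-1, 0,0,11,0,0,0,-1, -0.3,1,14.5,0,0,0,-1]'; python3 -m inch '[-0.8,3,0.5,0,0,0,-1, -1.6,7,0.5,0,0,0,-1, -2.6,11,0.5,0,0,0,-1, -3.5,15,0.5,0,0,0,-1, -4.4,18.7,0.5,0,0,0,-1]'; python3 -m inch '[-0.8,3.5,0,0,0,0,-1, -1.5,6.5,0,0,0,0,-1, -2,9,-2,0,0,0,-1, -2.2,9.7,-5.5,0,0,0,-1, -2.2,9.7,-9.5,0,0,0,-1]'
```

```text
time: 18.95
tool_pos: [536.5, -44.3, 202.5]
tcp_rot: [3.139, 0.001, 1.465]
contact_force: [0.7, 0.7, -1.5]
grip_width: 40.6
time: 19.45
tool_pos: [491.5, 144.3, 207.7]
tcp_rot: [3.139, 0.001, 1.465]
contact_force: [0.5, 0.5, -1.4]
grip_width: 40.4
time: 19.95
tool_pos: [469.6, 243.0, 112.7]
tcp_rot: [3.137, -0.001, 1.467]
contact_force: [1.0, 0.5, -2.5]
grip_width: 40.7
```

```bash
python3 -m inch '[0,0,-1,0,0,0,-1, 0,0,-2,0,0,0,-1, 0,0,-3,0,0,0,-1, 0,0,-3,0,0,0,-1, 0,0,-3,0,0,0,-1]'
```

```text
time: 20.45
tool_pos: [470.3, 243.0, 83.7]
tcp_rot: [3.135, -0.001, 1.467]
contact_force: [-0.4, -0.2, -1.1]
grip_width: 40.1
```

```bash
python3 -m inch '[0,0,-1,0,0.3,0,-1, 0,0,-2,0,0.3,0,-1, 0,0,-2.8,0,0.3,0,-1, 0,0,-3.2,0,0.3,0,-1, 0,0,-3.2,0,0.3,0,-1]'; python3 -m inch '[0,0,-0.05,0,0,0,-1, 0,0,-0.1,0,0,0,-1, 0,0,-0.15,0,0,0,-1, 0,0,-0.15,0,0,0,-1, 0,0,-0.15,0,0,0,-1]'
```

```text
time: 20.95
tool_pos: [470.1, 243.0, 51.0]
tcp_rot: [3.141, -0.0, 1.467]
contact_force: [-1.0, 0.2, -2.2]
grip_width: 40.3
time: 21.45
tool_pos: [470.4, 243.1, 50.2]
tcp_rot: [3.14, -0.001, 1.467]
contact_force: [-0.7, -0.4, 5.8]
grip_width: 40.3
```

```bash
python3 -m inch '[0,0,0,0,0,0,0, 0,0,0,0,0,0,0.5, 0,0,0,0,0,0,1, 0,0,0,0,0,0,1, 0,0,0,0,0,0,1]'; python3 -m inch '[0,0,0,0,0,0,1, 0,0,2,0,0,0,1, 0,0,5.5,0,0,0,1, 0,0,10,0,0,0,1, 0,0,14.5,0,0,0,1]'; python3 -m inch '[1.7,-3,0.5,0,0,0,1, 3.8,-6.8,0.5,0,0,0,1, 6.1,-11,0.5,0,0,0,1, 8.3,-15,0.5,0,0,0,1, 10.4,-19,0.5,0,0,0,1]'; python3 -m inch '[1.1,-3,0,0,0,0,1, 2,-5,0,0,0,0,1, 2,-7,0,0,0,0,1, 2,-9,0,0,0,0,1, 2,-10,0,0,0,0,1]';python3 -m inch '[0,0,0,0,0,0,1, 0,0,0,0,0,0,1, 0,0,0,0,0,0,1, 0,0,0,0,0,0,1, 0,0,0,0,0,0,1]';python3 - <<'E'
from h import *
c=bot.calibration('wrist');w=bot.capture('wrist')[:,:,::-1]
np.save('pics/w5cal.npy',c,allow_pickle=True)
cv2.imwrite('pics/w5.png',w); crop(w,180,40,440,250,3,'pics/w5c.png',10)
crop(bot.capture('scene')[:,:,::-1],340,110,490,290,3,'pics/s5.png')
E
```

```text
time: 21.95
tool_pos: [470.4, 243.0, 50.1]
tcp_rot: [3.14, -0.001, 1.467]
contact_force: [-0.0, -0.2, 0.6]
grip_width: 73.4
time: 22.45
tool_pos: [469.8, 242.9, 196.4]
tcp_rot: [3.142, -0.0, 1.467]
contact_force: [0.4, 0.6, -1.2]
grip_width: 91.6
time: 22.95
tool_pos: [574.5, 51.2, 201.5]
tcp_rot: [3.141, -0.001, 1.467]
contact_force: [0.4, 0.8, 0.1]
grip_width: 91.8
time: 23.45
tool_pos: [594.4, -50.4, 201.1]
tcp_rot: [-3.141, -0.0, 1.465]
contact_force: [-0.5, -0.5, 0.1]
grip_width: 92.1
time: 23.95
tool_pos: [594.4, -49.7, 201.2]
tcp_rot: [-3.142, -0.0, 1.466]
contact_force: [1.4, 0.4, -0.3]
grip_width: 92.0
```

View pics/w5c.png

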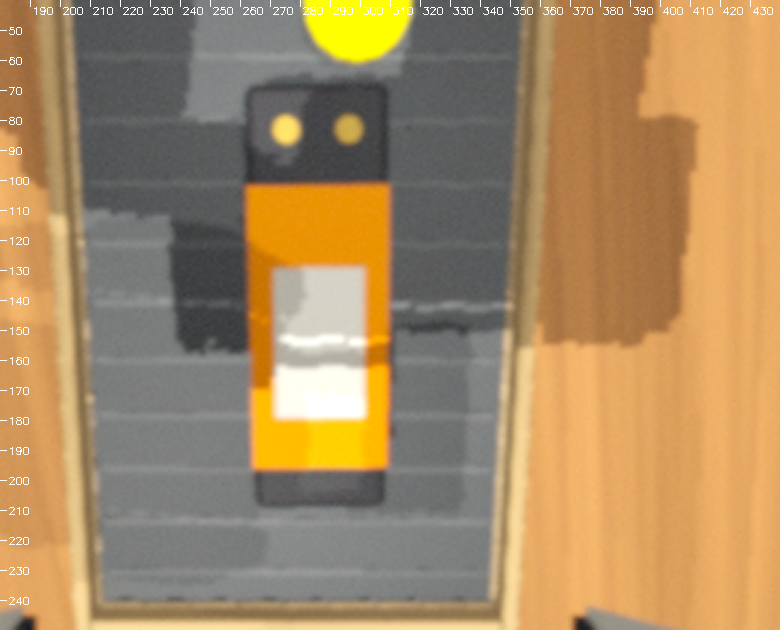

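View pics/s5.png

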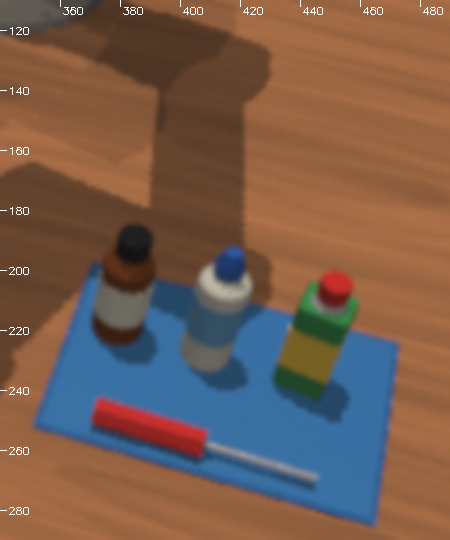

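All three stand upright on the mat, clear of the hex driver. The tray now holds only the pack (top from (262,68) to (308,209)) and the grease tin. I'll measure the pack next.

```bash
python3 - <<'E'
from h import *
from scipy.optimize import least_squares
np.set_printoptions(precision=2,suppress=True)
c=np.load('pics/w5cal.npy',allow_pickle=True).item()
px=lambda x,y:(180+x/3,40+y/3)
P=unproj(c,[px(246,85),px(387,86),px(385,505),px(254,507)],44);print(P,P.mean(0))
P2=unproj(c,[px(245,184),px(390,184),px(388,469),px(251,469)],44);print(P2)
for Q in(P,P2): print([np.degrees(np.arctan2(*(Q[i]-Q[j])[[0,1]])) for i,j in((0,3),(1,2))])
# tray inner-lip-top bottom corners & far
T=unproj(c,[px(93,617),px(508,617)],24);print(T)
g=unproj(c,[px(357,8)],28);print(g)
E
```

```text
[[588.14  70.91  44.  ]
 [632.46  65.95  44.  ]
 [620.45 -70.7   44.  ]
 [574.4  -66.58  44.  ]] [603.86  -0.11  44.  ]
[[584.25  41.37  44.  ]
 [630.99  36.45  44.  ]
 [622.57 -57.84  44.  ]
 [574.97 -52.82  44.  ]]
[np.float64(5.709790958315425), np.float64(5.023731669032183)]
[np.float64(5.628223792575067), np.float64(5.104696694701057)]
[[ 505.84 -108.97   24.  ]
 [ 665.13 -125.76   24.  ]]
[[626.21  92.58  28.  ]]
```

```bash
python3 -m inch '[0.4,2.5,-2,0,0,0.4,1, 0.9,4.9,-5,0,0,0.4,1, 0.9,4.9,-9,0,0,0.4,1, 0.9,4.9,-13,0,0,0.4,1, 0.9,4.9,-16.5,0,0,0.4,1]'; python3 -m inch '[0,0,0,0,0,0,1, 0,0,0,0,0,0,1, 0,0,0,0,0,0,1, 0,0,0,0,0,0,1, 0,0,0,0,0,0,1]'
```

```text
time: 24.55
tool_pos: [603.0, -0.4, 34.4]
tcp_rot: [-3.141, -0.0, 1.474]
contact_force: [0.1, -0.6, 0.8]
grip_width: 91.7
time: 25.05
tool_pos: [604.0, -0.6, 36.1]
tcp_rot: [3.139, -0.0, 1.474]
contact_force: [-0.8, 0.4, -0.7]
grip_width: 91.9
```

```bash
python3 -m inch '[0,0,-0.8,0,0,0,1, 0,0,-1.5,0,0,0,1, 0,0,-2,0,0,0,0.5, 0,0,-2.05,0,0,0,0.3, 0,0,-2.05,0,0,0,0.2]';python3 -m inch '[0,0,0,0,0,0,0.1, 0,0,0,0,0,0,-1, 0,0,0,0,0,0,-1, 0,0,0,0,0,0,-1, 0,0,0,0,0,0,-1]';python3 -m inch '[0,0,0,0,0,0,-1, 0,0,0,0,0,0,-1, 0,0,0,0,0,0,-1, 0,0,0,0,0,0,-1, 0,0,0,0,0,0,-1]'
```

```text
time: 25.55
tool_pos: [603.7, -0.5, 15.2]
tcp_rot: [3.14, -0.0, 1.474]
contact_force: [0.4, 0.1, -0.2]
grip_width: 72.6
time: 26.05
tool_pos: [604.0, -0.6, 15.4]
tcp_rot: [3.14, -0.0, 1.474]
contact_force: [0.6, 0.2, 0.4]
grip_width: 45.7
time: 26.55
tool_pos: [604.0, -0.6, 15.4]
tcp_rot: [3.14, -0.0, 1.474]
contact_force: [0.7, 0.3, 0.4]
grip_width: 45.2
```

```bash
python3 -m inch '[0,0,0.3,0,0,0,-1, 0,0,1.5,0,0,0,-1, 0,0,4,0,0,0,-1, 0,0,7.5,0,0,0,-1, 0,0,11,0,0,0,-1]';python3 -m inch '[0,0,3,0,0,0,-1, 0,0,5.5,0,0,0,-1, -0.3,-1.5,7.5,0,0,0,-1, -0.9,-4.5,7.5,0,0,0,-1, -1.6,-8,7.5,0,0,0,-1]';python3 -m inch '[-0.7,-3.5,0,0,0,0,-1, -1.5,-7.5,0,0,0,0,-1, -2.3,-11.5,0,0,0,0,-1, -3.1,-15.5,0,0,0,0,-1, -3.8,-19,0,0,0,0,-1]'
```

```text
time: 27.05
tool_pos: [603.3, -0.5, 126.7]
tcp_rot: [3.141, -0.0, 1.474]
contact_force: [1.8, -0.0, -3.3]
grip_width: 45.6
time: 27.55
tool_pos: [587.2, -80.3, 203.3]
tcp_rot: [3.139, -0.0, 1.476]
contact_force: [0.2, -0.5, -4.8]
grip_width: 45.4
time: 28.05
tool_pos: [548.2, -272.1, 203.9]
tcp_rot: [3.139, -0.0, 1.475]
contact_force: [1.5, 0.9, -5.0]
grip_width: 45.3
```

```bash
python3 -m inch '[-0.7,-3.5,0,0,0,0,-1, -1.4,-7.5,0,0,0,0,-1, -2.1,-11.5,0,0,0,0,-1, -2.8,-14.5,0,0,0,0,-1, -2.8,-16,0,0,0,0,-1]';python3 -m inch '[0,0,0,0,0,0,-1, 0,0,0,0,0,0,-1, 0,0,0,0,0,0,-1, 0,0,0,0,0,0,-1, 0,0,0,0,0,0,-1]';python3 - <<'E'
from h import *
c=bot.calibration('wrist');w=bot.capture('wrist')[:,:,::-1]
np.save('pics/w6cal.npy',c,allow_pickle=True)
cv2.imwrite('pics/w6.png',w); crop(w,180,0,410,180,3,'pics/w6c.png',10)
E
```

```text
time: 28.55
tool_pos: [518.3, -434.9, 203.9]
tcp_rot: [3.141, 0.0, 1.472]
contact_force: [0.0, -0.0, -3.8]
grip_width: 45.7
time: 29.05
tool_pos: [518.7, -434.0, 204.3]
tcp_rot: [3.14, 0.0, 1.473]
contact_force: [0.0, -0.1, -3.7]
grip_width: 45.7
```

View pics/w6.png

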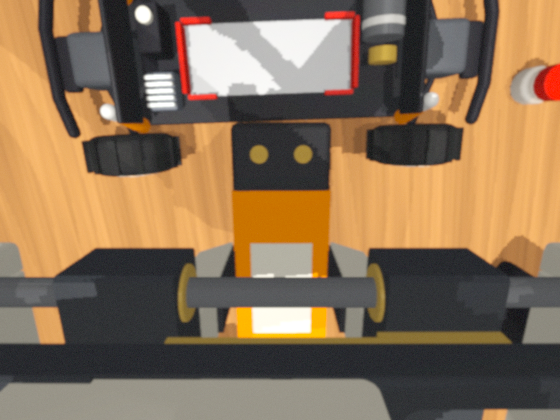

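View pics/w6c.png

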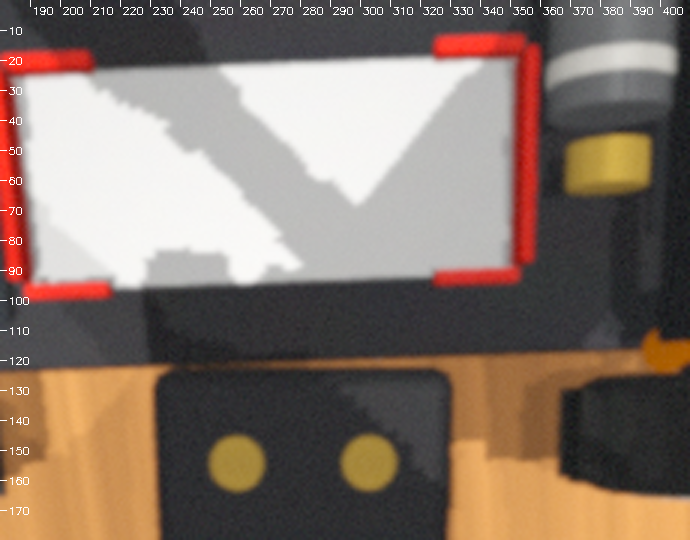

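```bash
python3 - <<'E'
from h import *
np.set_printoptions(precision=2,suppress=True)
c=np.load('pics/w6cal.npy',allow_pickle=True).item()
px=lambda x,y:(180+x/3,y/3)
A=unproj(c,[px(110,72),px(430,60),px(430,279),px(110,288)],40);print('side edges',A)
B=unproj(c,[px(24,78),px(33,284),px(514,60),px(513,268)],40);print('ends',B)
f=lambda v:np.degrees(np.arctan2(v[1],v[0]))
print(f(A[1]-A[0]),f(A[2]-A[3]),f(B[0]-B[1])-90,f(B[2]-B[3])-90)
far=(A[0]+A[1])/2;near=(A[2]+A[3])/2
print('mids',far,near,(far+near)/2,'ends mid',B.mean(0),'len',np.linalg.norm((B[0]+B[1]-B[2]-B[3])/2))
print('pack top end', unproj(c,[px(157,372),px(450,372)],204.3-7.4+36))
from plant import bot
print(c['cam_to_world'][:3,3])
E
```

```text
side edges [[ 473.51 -269.97   40.  ]
 [ 573.29 -276.34   40.  ]
 [ 569.15 -340.81   40.  ]
 [ 464.02 -333.33   40.  ]]
ends [[ 446.47 -268.99   40.  ]
 [ 438.98 -329.6    40.  ]
 [ 599.38 -278.86   40.  ]
 [ 596.48 -340.04   40.  ]]
-3.654246744081816 -4.072223294648768 -7.044276493632779 -2.708967734019879
mids [ 523.4  -273.15   40.  ] [ 516.59 -337.07   40.  ] [ 520.   -305.11   40.  ] ends mid [ 520.33 -304.38   40.  ] len 155.53745205325222
pack top end [[ 503.23 -362.18  232.9 ]
 [ 546.1  -366.38  232.9 ]]
[ 524.5  -362.79  382.39]
```

```bash
python3 -m inch '[0,1,0,0,0,-7,-1, 0,2.5,0,0,0,-15,-1, 0,4,0,0,0,-23,-1, 0,5.5,0,0,0,-31,-1, 0,7,0,0,0,-39,-1]';python3 -m inch '[0,1.5,0,0,0,-8,-1, 0.1,3,0,0,0,-16,-1, 0.1,4.5,0,0,0,-24,-1, 0.1,5.8,0,0,0,-32,-1, 0.1,5.8,0,0,0,-40,-1]';python3 -m inch '[0,0,0,0,0,-6,-1, 0,0,0,0,0,-9,-1, 0,0,0,0,0,-9,-1, 0,0,0,0,0,-9,-1, 0,0,0,0,0,-9,-1]'
```

```text
time: 29.6
tool_pos: [518.8, -363.1, 204.4]
tcp_rot: [3.14, 0.0, 0.787]
contact_force: [-0.2, -0.5, -2.9]
grip_width: 45.6
time: 30.1
tool_pos: [520.0, -303.0, 204.9]
tcp_rot: [3.141, 0.0, 0.086]
contact_force: [-0.5, 0.1, -4.0]
grip_width: 45.7
time: 30.6
tool_pos: [520.0, -302.9, 205.0]
tcp_rot: [3.141, -0.0, -0.07]
contact_force: [0.7, -0.4, -3.8]
grip_width: 45.4
```

```bash
python3 -m inch '[0,-0.2,-3,0,0,0,-1, 0,-0.2,-6.5,0,0,0,-1, 0,-0.2,-10,0,0,0,-1, 0,-0.2,-12,0,0,0,-1, 0,-0.2,-12.7,0,0,0,-1]';python3 -m inch '[0,0,0,0,0,0,-1, 0,0,0,0,0,0,-1, 0,0,0,0,0,0,-1, 0,0,0,0,0,0,-1, 0,0,0,0,0,0,-1]';python3 - <<'E'
from h import *
cv2.imwrite('pics/w7.png',bot.capture('wrist')[:,:,::-1]); crop(bot.capture('side')[:,:,::-1],205,220,455,420,3,'pics/d7.png'); crop(bot.capture('scene')[:,:,::-1],90,80,290,230,4,'pics/s7.png')
E
```

```text
time: 31.1
tool_pos: [518.7, -304.0, 75.4]
tcp_rot: [-3.14, 0.004, -0.07]
contact_force: [-0.5, -0.2, -3.5]
grip_width: 45.6
time: 31.6
tool_pos: [519.1, -304.2, 76.2]
tcp_rot: [-3.141, 0.003, -0.07]
contact_force: [-0.4, -0.3, -3.7]
grip_width: 45.5
```

View pics/w7.png

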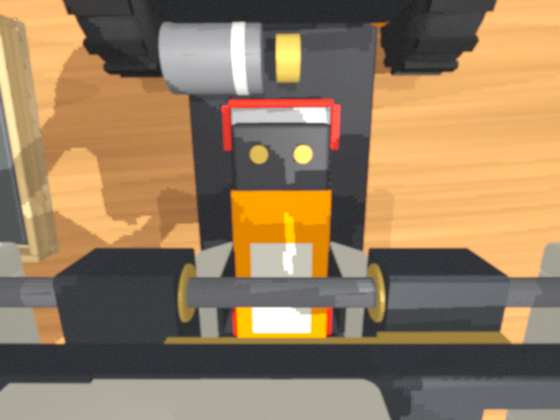

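View pics/d7.png

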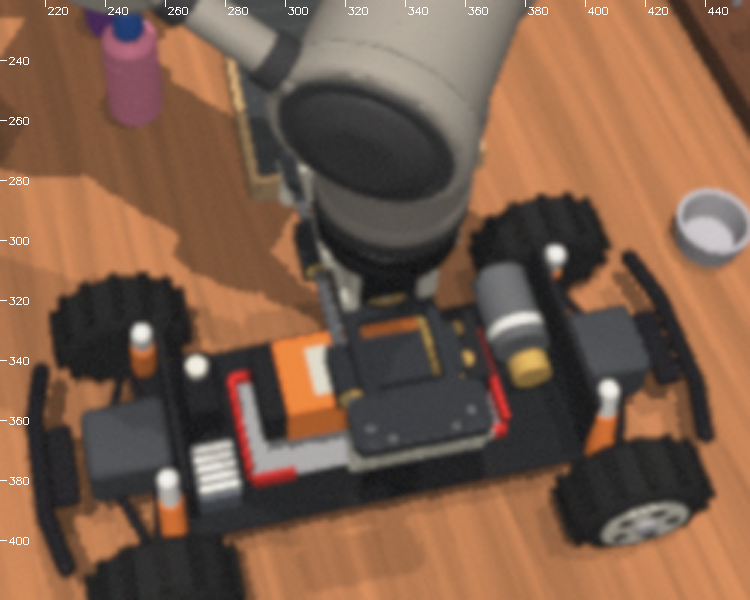

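View pics/s7.png

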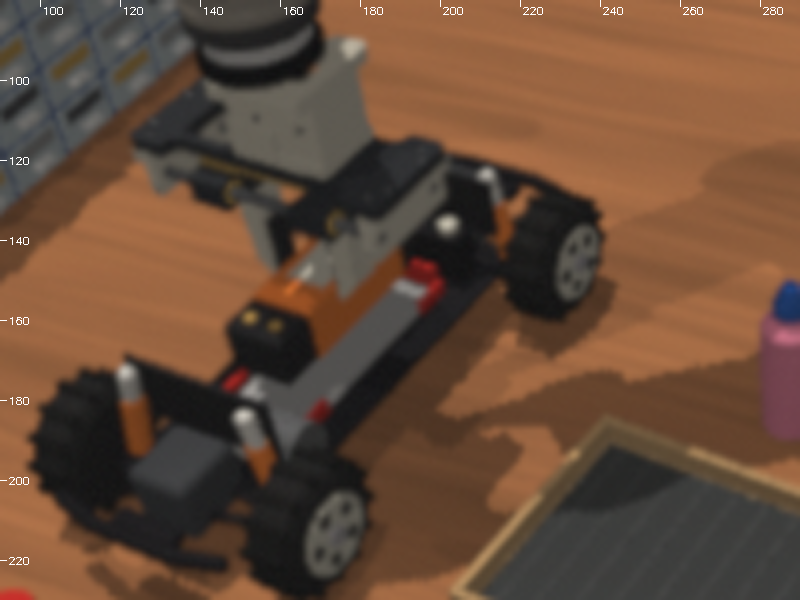

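In the wrist view the pack end (columns 234–329) is centred between the red lips (230–333), with a gap before the end stop. Lowering.

```bash
python3 -m inch '[0.1,0,-0.7,0,0,0,-1, 0.1,0,-1.4,0,0,0,-1, 0.1,0,-2.1,0,0,0,-1, 0.1,0,-2.6,0,0,0,-1, 0.1,0,-2.7,0,0,0,-1]';python3 -m inch '[0,0,-0.05,0,0,0,-1, 0,0,-0.1,0,0,0,-1, 0,0,-0.1,0,0,0,-1, 0,0,-0.1,0,0,0,-1, 0,0,-0.1,0,0,0,-1]'
```

```text
time: 32.25
tool_pos: [519.4, -303.7, 47.6]
tcp_rot: [-3.139, 0.005, -0.07]
contact_force: [0.0, 0.5, -3.1]
grip_width: 45.3
time: 32.75
tool_pos: [519.5, -303.8, 47.4]
tcp_rot: [-3.139, 0.004, -0.07]
contact_force: [-3.5, 1.7, 7.0]
grip_width: 45.4
```

```bash
python3 -m inch '[0,0,0,0,0,0,0.1, 0,0,0,0,0,0,0.2, 0,0,0,0,0,0,0.25, 0,0,0,0,0,0,0.25, 0,0,0,0,0,0,0.25]'; python3 -m inch '[0,0,0.5,0,0,0,0.25, 0,0,2,0,0,0,0.25, 0,0,5,0,0,0,0.5, 0,0,9,0,0,0,1, 0,0,14,0,0,0,1]';python3 -m inch '[-2,0,0.5,0,0,0,1, -5,0,1,0,0,0,1, -8,0,1,0,0,0,1, -9,0,1,0,0,0,1, -9,0,1,0,0,0,1]';python3 - <<'E'
from h import *
c=bot.calibration('wrist');np.save('pics/w8cal.npy',c,allow_pickle=True)
cv2.imwrite('pics/w8.png',bot.capture('wrist')[:,:,::-1]); crop(bot.capture('side')[:,:,::-1],205,220,455,420,3,'pics/d8.png')
E
```

```text
time: 33.25
tool_pos: [519.6, -303.8, 47.3]
tcp_rot: [-3.14, 0.004, -0.07]
contact_force: [0.2, -0.4, -0.4]
grip_width: 57.6
time: 33.75
tool_pos: [518.6, -303.2, 187.5]
tcp_rot: [-3.138, 0.007, -0.07]
contact_force: [0.9, -0.7, -0.5]
grip_width: 76.9
time: 34.25
tool_pos: [428.1, -303.4, 198.2]
tcp_rot: [-3.138, 0.007, -0.071]
contact_force: [0.7, -0.6, 0.1]
grip_width: 91.9
```

View pics/w8.png

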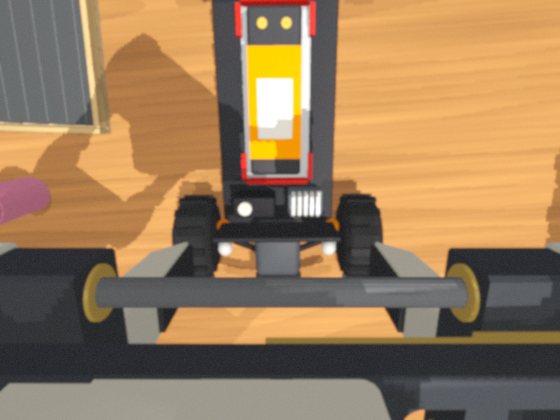

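View pics/d8.png

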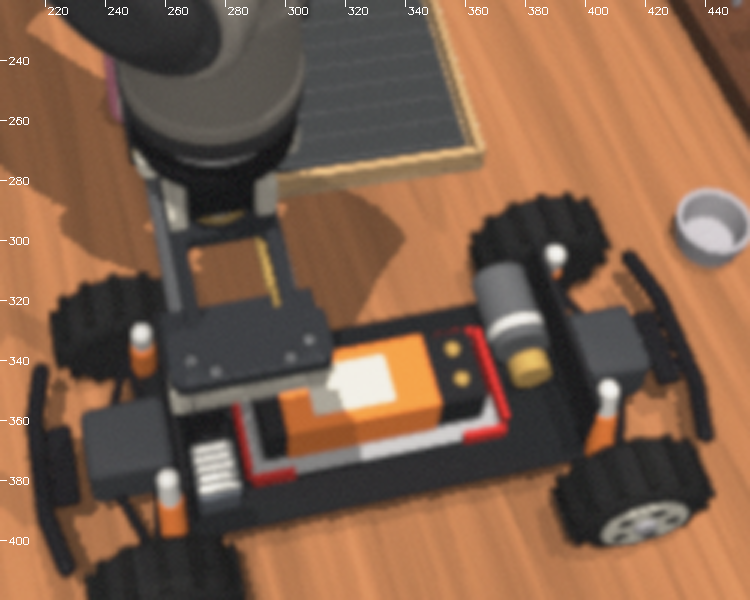

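The pack lies flat inside the bay: the wrist view shows it between the stops, from (240,5) to (312,178). Now the brown bottle goes back.

```bash
python3 -m inch '[0.3,2,0.5,0,0,8,1, 0.6,6,0.5,0,0,16,1, 1,10,0.5,0,0,24,1, 1.4,14.5,0.5,0,0,32,1, 1.8,19,0.5,0,0,40,1]';python3 -m inch '[0.3,4.5,0,0,0,8,1, 0.6,9,0,0,0,16,1, 1,13.5,0,0,0,24,1, 1.4,18,0,0,0,32,1, 1.8,22.5,0,0,0,40,1]';python3 -m inch '[0.2,4,0,0,0,6,1, 0.4,8,0,0,0,8,1, 0.5,11,0,0,0,8,1, 0.5,13,0,0,0,8,1, 0.5,13,0,0,0,8,1]'
```

```text
time: 34.85
tool_pos: [448.6, -111.6, 202.7]
tcp_rot: [-3.138, 0.006, 0.634]
contact_force: [1.2, -0.4, 0.4]
grip_width: 92.3
time: 35.35
tool_pos: [467.4, 116.2, 202.6]
tcp_rot: [-3.139, 0.005, 1.339]
contact_force: [0.6, 0.2, 0.3]
grip_width: 91.8
time: 35.85
tool_pos: [472.5, 249.5, 202.0]
tcp_rot: [-3.138, 0.004, 1.482]
contact_force: [0.5, -0.1, -0.1]
grip_width: 92.1
```

```bash
python3 -m inch '[-0.2,-0.65,-4,0.2,-0.2,-0.9,1, -0.2,-0.65,-8,0.2,-0.2,-0.9,1, -0.2,-0.65,-11,0.2,-0.2,-0.9,1, -0.2,-0.65,-12.8,0.2,-0.2,-0.9,1, -0.2,-0.65,-13.2,0.2,-0.2,-0.9,1]';python3 -m inch '[0,0,0,0,0,0,1, 0,0,0,0,0,0,1, 0,0,0,0,0,0,1, 0,0,0,0,0,0,1, 0,0,0,0,0,0,1]'
```

```text
time: 36.35
tool_pos: [469.5, 242.1, 67.6]
tcp_rot: [-3.137, 0.003, 1.466]
contact_force: [0.2, -1.0, -0.3]
grip_width: 91.7
time: 36.85
tool_pos: [469.9, 242.3, 68.3]
tcp_rot: [-3.138, 0.002, 1.466]
contact_force: [0.3, 0.6, 0.3]
grip_width: 91.4
```

```bash
python3 -m inch '[0.05,0.08,-0.9,0,-0.2,0,1, 0.05,0.08,-1.6,0,-0.2,0,1, 0.05,0.08,-1.81,0,-0.2,0,0.5, 0.05,0.08,-1.81,0,-0.2,0,0, 0.05,0.08,-1.81,0,-0.2,0,-0.1]';python3 -m inch '[0,0,0,0,0,0,-0.3, 0,0,0,0,0,0,-1, 0,0,0,0,0,0,-1, 0,0,0,0,0,0,-1, 0,0,0,0,0,0,-1]'
```

```text
time: 37.35
tool_pos: [470.4, 243.1, 50.0]
tcp_rot: [3.142, 0.002, 1.467]
contact_force: [-0.6, 0.5, 1.6]
grip_width: 72.3
time: 37.85
tool_pos: [470.5, 243.1, 50.2]
tcp_rot: [3.141, 0.002, 1.467]
contact_force: [0.7, 0.1, 0.1]
grip_width: 40.3
```

```bash
python3 -m inch '[0,0,0.5,0,0,0,-1, 0,0,3,0,0,0,-1, 0,0,7,0,0,0,-1, 0,0,11,0,0,0,-1, 0.3,-1,14.5,0,0,0,-1]'; python3 -m inch '[0.8,-3.3,0.5,0,0,0,-1, 1.7,-7.3,0.5,0,0,0,-1, 2.6,-11.3,0.5,0,0,0,-1, 3.5,-15.3,0.5,0,0,0,-1, 4.4,-19,0.5,0,0,0,-1]'; python3 -m inch '[0.8,-3.5,0,0,0,0,-1, 1.5,-6.5,0,0,0,0,-1, 1.9,-8.5,0,0,0,0,-1, 2.1,-9.3,0,0,0,0,-1, 2.1,-9.3,0,0,0,0,-1]'
```

```text
time: 38.35
tool_pos: [473.1, 233.8, 197.3]
tcp_rot: [3.141, 0.001, 1.468]
contact_force: [1.0, -0.4, -1.7]
grip_width: 40.4
time: 38.85
tool_pos: [516.9, 42.0, 202.5]
tcp_rot: [3.141, 0.001, 1.468]
contact_force: [0.2, -0.1, -1.4]
grip_width: 40.5
time: 39.35
tool_pos: [537.8, -51.5, 202.4]
tcp_rot: [3.141, 0.001, 1.466]
contact_force: [0.8, 0.2, -1.7]
grip_width: 40.5
```

```bash
python3 -m inch '[0.1,-0.2,-3,0,0,0,-1, 0.1,-0.2,-7,0,0,0,-1, 0.1,-0.2,-10.5,0,0,0,-1, 0.1,-0.2,-12.3,0,0,0,-1, 0.1,-0.2,-12.7,0,0,0,-1]';python3 -m inch '[0,0,0,0,0,0,-1, 0,0,0,0,0,0,-1, 0,0,0,0,0,0,-1, 0,0,0,0,0,0,-1, 0,0,0,0,0,0,-1]'
```

```text
time: 39.85
tool_pos: [536.9, -51.6, 73.2]
tcp_rot: [-3.137, -0.0, 1.468]
contact_force: [0.4, 0.2, -1.8]
grip_width: 40.5
time: 40.35
tool_pos: [537.3, -51.7, 73.9]
tcp_rot: [-3.138, -0.0, 1.467]
contact_force: [-0.6, -0.5, -2.0]
grip_width: 40.1
```

```bash
python3 -m inch '[0.2,-0.18,-0.3,0,-0.2,0,-1, 0.2,-0.18,-0.8,0,-0.2,0,-1, 0.2,-0.18,-1.3,0,-0.2,0,-1, 0.2,-0.18,-1.7,0,-0.2,0,-1, 0.2,-0.18,-1.7,0,-0.2,0,-1]';python3 -m inch '[0,0,0,0,0,0,-1, 0,0,0,0,0,0,-1, 0,0,0,0,0,0,-1, 0,0,0,0,0,0,-1, 0,0,0,0,0,0,-1]'
```

```text
time: 40.85
tool_pos: [538.7, -53.4, 55.9]
tcp_rot: [-3.14, -0.001, 1.467]
contact_force: [-0.8, 0.8, -1.6]
grip_width: 40.4
time: 41.35
tool_pos: [538.8, -53.4, 56.1]
tcp_rot: [-3.14, -0.001, 1.467]
contact_force: [-0.3, 0.2, -1.6]
grip_width: 40.5
```

```bash
python3 -m inch '[0.05,0,-0.03,0,0,0,-1, 0.05,0,-0.06,0,0,0,-1, 0.05,0,-0.09,0,0,0,-1, 0.05,0,-0.1,0,0,0,-1, 0.05,0,-0.1,0,0,0,-1]'
```

```text
time: 41.85
tool_pos: [539.3, -53.4, 55.2]
tcp_rot: [-3.14, -0.001, 1.467]
contact_force: [-0.4, -0.1, 0.3]
grip_width: 40.5
```

```bash
python3 -m inch '[0,0,0,0,0,0,0, 0,0,0,0,0,0,0.5, 0,0,0,0,0,0,1, 0,0,0,0,0,0,1, 0,0,0,0,0,0,1]'; python3 -m inch '[0,0,0,0,0,0,1, 0,0,2,0,0,0,1, 0,0,5.5,0,0,0,1, 0,0,10,0,0,0,1, 0,0,14.5,0,0,0,1]'; python3 -m inch '[-0.7,3.5,0.5,0,0,0,1, -1.5,7.7,0.5,0,0,0,1, -2.4,12.3,0.5,0,0,0,1, -3.3,17,0.5,0,0,0,1, -4.2,21.7,0.5,0,0,0,1]'; python3 -m inch '[-0.9,4.5,0,0,0,0,1, -1.7,8.5,0,0,0,0,1, -2.4,12,0,0,0,0,1, -2.7,14.5,0,0,0,0,1, -2.7,15,0,0,0,0,1]'
```

```text
time: 42.35
tool_pos: [539.4, -53.5, 55.2]
tcp_rot: [-3.14, -0.001, 1.467]
contact_force: [0.4, -0.7, 0.3]
grip_width: 73.5
time: 42.85
tool_pos: [538.9, -53.3, 201.5]
tcp_rot: [-3.139, -0.001, 1.467]
contact_force: [1.5, -0.4, -0.2]
grip_width: 91.9
time: 43.35
tool_pos: [496.3, 165.3, 206.7]
tcp_rot: [-3.14, -0.001, 1.467]
contact_force: [0.5, 0.9, 0.9]
grip_width: 92.3
time: 43.85
tool_pos: [468.4, 317.8, 206.5]
tcp_rot: [-3.139, -0.001, 1.47]
contact_force: [1.0, -1.0, -0.6]
grip_width: 91.7
```

```bash
python3 -m inch '[0.2,-0.15,-4,0,-0.1,-0.2,1, 0.2,-0.15,-8,0,-0.1,-0.2,1, 0.2,-0.15,-11,0,-0.1,-0.2,1, 0.2,-0.15,-12.6,0,-0.1,-0.2,1, 0.2,-0.15,-13,0,-0.1,-0.2,1]';python3 -m inch '[0,0,0,0,0,0,1, 0,0,0,0,0,0,1, 0,0,0,0,0,0,1, 0,0,0,0,0,0,1, 0,0,0,0,0,0,1]'
```

```text
time: 44.35
tool_pos: [469.4, 314.7, 74.4]
tcp_rot: [-3.137, 0.001, 1.466]
contact_force: [-1.2, 0.2, -1.1]
grip_width: 91.8
time: 44.85
tool_pos: [469.7, 314.8, 75.0]
tcp_rot: [-3.138, 0.0, 1.466]
contact_force: [-0.2, -0.1, -0.4]
grip_width: 91.9
```

```bash
python3 -m inch '[0.09,0.12,-0.9,0,-0.2,0,1, 0.09,0.12,-1.6,0,-0.2,0,1, 0.09,0.12,-1.84,0,-0.2,0,0.5, 0.09,0.12,-1.84,0,-0.2,0,0, 0.09,0.12,-1.84,0,-0.2,0,-0.1]';python3 -m inch '[0,0,0,0,0,0,-0.3, 0,0,0,0,0,0,-1, 0,0,0,0,0,0,-1, 0,0,0,0,0,0,-1, 0,0,0,0,0,0,-1]'
```

```text
time: 45.35
tool_pos: [470.6, 316.0, 56.5]
tcp_rot: [3.142, 0.0, 1.466]
contact_force: [-0.5, 0.5, 0.0]
grip_width: 72.5
time: 45.85
tool_pos: [470.7, 316.1, 56.6]
tcp_rot: [3.141, 0.0, 1.466]
contact_force: [0.4, -0.4, 0.0]
grip_width: 39.0
```

```bash
python3 -m inch '[0,0,0.5,0,0,0,-1, 0,0,3,0,0,0,-1, 0,0,7,0,0,0,-1, 0,0,11,0,0,0,-1, 0.3,-1,14.5,0,0,0,-1]'; python3 -m inch '[0.8,-3.3,0.5,0,0,0,-1, 1.7,-7.3,0.5,0,0,0,-1, 2.6,-11.3,0.5,0,0,0,-1, 3.5,-15.3,0.5,0,0,0,-1, 4.6,-19.5,0.5,0,0,0,-1]'; python3 -m inch '[0.9,-4,0,0,0,0,-1, 1.8,-7.5,0,0,0,0,-1, 2.4,-9.8,0,0,0,0,-1, 2.6,-10.6,0,0,0,0,-1, 2.6,-10.7,0,0,0,0,-1]'
```

```text
time: 46.35
tool_pos: [473.4, 306.8, 203.8]
tcp_rot: [3.141, -0.001, 1.467]
contact_force: [0.5, -0.1, -1.0]
grip_width: 38.5
time: 46.85
tool_pos: [519.2, 110.4, 209.2]
tcp_rot: [3.141, -0.001, 1.468]
contact_force: [0.9, -0.1, -1.9]
grip_width: 38.5
time: 47.35
tool_pos: [545.1, 2.7, 209.1]
tcp_rot: [3.141, -0.001, 1.466]
contact_force: [-0.0, -1.1, -0.6]
grip_width: 38.7
```

```bash
python3 -m inch '[0.25,0.1,-3,0,0,0,-1, 0.25,0.1,-7,0,0,0,-1, 0.25,0.1,-10.5,0,0,0,-1, 0.25,0.1,-12.2,0,0,0,-1, 0.25,0.1,-12.8,0,0,0,-1]';python3 -m inch '[0,0,0,0,0,0,-1, 0,0,0,0,0,0,-1, 0,0,0,0,0,0,-1, 0,0,0,0,0,0,-1, 0,0,0,0,0,0,-1]'
```

```text
time: 47.85
tool_pos: [545.9, 5.5, 79.1]
tcp_rot: [-3.138, -0.002, 1.468]
contact_force: [0.9, 0.3, -0.4]
grip_width: 38.7
time: 48.35
tool_pos: [546.3, 5.4, 79.8]
tcp_rot: [-3.139, -0.002, 1.468]
contact_force: [-0.1, -0.4, -2.2]
grip_width: 38.9
```

```bash
python3 -m inch '[0,-0.05,-0.4,0,-0.1,0,-1, 0,-0.05,-0.9,0,-0.1,0,-1, 0,-0.05,-1.4,0,-0.1,0,-1, 0,-0.05,-1.7,0,-0.1,0,-1, 0,-0.05,-1.7,0,-0.1,0,-1]';python3 -m inch '[0,0,-0.03,0,0,0,-1, 0,0,-0.06,0,0,0,-1, 0,0,-0.09,0,0,0,-1, 0,0,-0.1,0,0,0,-1, 0,0,-0.1,0,0,0,-1]'
```

```text
time: 48.85
tool_pos: [545.8, 4.9, 62.1]
tcp_rot: [-3.139, -0.002, 1.467]
contact_force: [0.7, -0.2, -1.2]
grip_width: 38.4
time: 49.35
tool_pos: [546.0, 4.9, 61.5]
tcp_rot: [-3.14, -0.002, 1.467]
contact_force: [-1.3, 0.4, 3.5]
grip_width: 38.7
```

Seated, at the same pose as the pick. I'll release it and go for the can.

```bash
python3 -m inch '[0,0,0,0,0,0,0, 0,0,0,0,0,0,0.5, 0,0,0,0,0,0,1, 0,0,0,0,0,0,1, 0,0,0,0,0,0,1]'; python3 -m inch '[0,0,0,0,0,0,1, 0,0,2,0,0,0,1, 0,0,5.5,0,0,0,1, 0,0,10,0,0,0,1, 0,0,14,0,0,0,1]'; python3 -m inch '[-0.7,3.5,0.5,0,0,0,1, -1.5,7.7,0.5,0,0,0,1, -2.4,12.3,0.5,0,0,0,1, -3.3,17,0.5,0,0,0,1, -4.2,21.7,0.5,0,0,0,1]'; python3 -m inch '[-0.9,4.5,0,0,0,0,1, -1.8,9,0,0,0,0,1, -2.6,13,0,0,0,0,1, -3.3,16.5,0,0,0,0,1, -3.3,16.9,0,0,0,0,1]'
```

```text
time: 49.85
tool_pos: [546.0, 4.9, 61.4]
tcp_rot: [-3.14, -0.002, 1.467]
contact_force: [-0.2, 0.2, 0.2]
grip_width: 73.1
time: 50.35
tool_pos: [545.9, 4.9, 203.3]
tcp_rot: [-3.14, -0.002, 1.467]
contact_force: [1.2, 0.6, -0.1]
grip_width: 91.7
time: 50.85
tool_pos: [503.3, 223.5, 208.4]
tcp_rot: [-3.141, -0.002, 1.467]
contact_force: [1.2, 0.5, 0.1]
grip_width: 91.8
time: 51.35
tool_pos: [468.6, 396.3, 207.9]
tcp_rot: [-3.14, -0.003, 1.471]
contact_force: [0.1, 0.0, 0.5]
grip_width: 91.6
```

```bash
python3 -m inch '[0.25,-0.2,-4,0,0,-0.3,1, 0.25,-0.2,-8,0,0,-0.3,1, 0.25,-0.2,-11,0,0,-0.3,1, 0.25,-0.2,-12.6,0,0,-0.3,1, 0.25,-0.2,-13,0,0,-0.3,1]';python3 -m inch '[0,0,0,0,0,0,1, 0,0,0,0,0,0,1, 0,0,0,0,0,0,1, 0,0,0,0,0,0,1, 0,0,0,0,0,0,1]'
```

```text
time: 51.85
tool_pos: [470.1, 392.7, 75.5]
tcp_rot: [-3.136, 0.0, 1.466]
contact_force: [0.3, -0.2, 0.8]
grip_width: 92.0
time: 52.35
tool_pos: [470.4, 392.9, 76.2]
tcp_rot: [-3.137, -0.001, 1.466]
contact_force: [-0.8, 0.0, -0.1]
grip_width: 92.0
```

```bash
python3 -m inch '[0,0,-0.9,0,-0.3,0,1, 0,0,-1.7,0,-0.3,0,1, 0,0,-1.97,0,-0.3,0,0.5, 0,0,-1.97,0,-0.3,0,0, 0,0,-1.97,0,-0.3,0,-0.1]';python3 -m inch '[0,0,0,0,0,0,-0.4, 0,0,0,0,0,0,-1, 0,0,0,0,0,0,-1, 0,0,0,0,0,0,-1, 0,0,0,0,0,0,-1]'
```

```text
time: 52.85
tool_pos: [470.4, 392.9, 56.3]
tcp_rot: [3.141, -0.001, 1.466]
contact_force: [-0.1, -0.2, 0.2]
grip_width: 72.6
time: 53.35
tool_pos: [470.4, 393.0, 56.4]
tcp_rot: [3.141, -0.001, 1.466]
contact_force: [-0.1, -1.5, 0.5]
grip_width: 34.5
```

```bash
python3 -m inch '[0,0,0.5,0,0,0,-1, 0,0,3,0,0,0,-1, 0,0,7,0,0,0,-1, 0,0,11,0,0,0,-1, 0.3,-1,14.5,0,0,0,-1]'; python3 -m inch '[0.9,-3.3,0.5,0,0,-0.6,-1, 1.9,-7.3,0.5,0,0,-1.2,-1, 2.9,-11.3,0.5,0,0,-1.8,-1, 4,-15.5,0.5,0,0,-2.5,-1, 5.1,-19.8,0.5,0,0,-3.2,-1]'; python3 -m inch '[1,-4,0,0,0,-0.2,-1, 2,-8,0,0,0,-0.3,-1, 2.7,-10.7,0,0,0,-0.3,-1, 3,-11.8,0,0,0,-0.3,-1, 3,-12,0,0,0,-0.3,-1]'
```

```text
time: 53.85
tool_pos: [473.1, 383.8, 203.7]
tcp_rot: [3.14, -0.002, 1.467]
contact_force: [0.7, 0.6, -1.4]
grip_width: 34.1
time: 54.35
tool_pos: [524.0, 184.3, 209.0]
tcp_rot: [3.14, -0.002, 1.411]
contact_force: [0.9, 0.7, -1.8]
grip_width: 33.8
time: 54.85
tool_pos: [554.2, 63.3, 209.0]
tcp_rot: [3.14, -0.002, 1.404]
contact_force: [-0.3, -0.2, -2.2]
grip_width: 34.1
```

```bash
python3 -m inch '[0.2,0.1,-3,0,0,0,-1, 0.2,0.1,-7,0,0,0,-1, 0.2,0.1,-10.5,0,0,0,-1, 0.2,0.1,-12.2,0,0,0,-1, 0.2,0.1,-12.8,0,0,0,-1]';python3 -m inch '[0,0,0,0,0,0,-1, 0,0,0,0,0,0,-1, 0,0,0,0,0,0,-1, 0,0,0,0,0,0,-1, 0,0,0,0,0,0,-1]'
```

```text
time: 55.35
tool_pos: [554.5, 65.9, 79.0]
tcp_rot: [-3.139, -0.002, 1.405]
contact_force: [0.1, -0.1, -0.5]
grip_width: 34.3
time: 55.85
tool_pos: [554.8, 65.9, 79.7]
tcp_rot: [-3.14, -0.002, 1.405]
contact_force: [0.5, -0.1, -1.5]
grip_width: 33.6
```

```bash
python3 -m inch '[0,-0.04,-0.4,0,-0.1,0,-1, 0,-0.04,-0.9,0,-0.1,0,-1, 0,-0.04,-1.4,0,-0.1,0,-1, 0.02,-0.04,-1.7,0,-0.1,0,-1, 0.02,-0.04,-1.7,0,-0.1,0,-1]';python3 -m inch '[0,0,-0.03,0,0,0,-1, 0,0,-0.06,0,0,0,-1, 0,0,-0.09,0,0,0,-1, 0,0,-0.1,0,0,0,-1, 0,0,-0.1,0,0,0,-1]'
```

```text
time: 56.35
tool_pos: [554.6, 65.5, 61.9]
tcp_rot: [-3.14, -0.003, 1.405]
contact_force: [-0.3, 1.0, -1.1]
grip_width: 33.9
time: 56.85
tool_pos: [554.7, 65.5, 61.4]
tcp_rot: [-3.141, -0.003, 1.405]
contact_force: [-1.5, 0.7, 3.9]
grip_width: 34.0
```

Release, lift, and go back to the start pose, so I can take a view directly comparable with the first one.

```bash
python3 -m inch '[0,0,0,0,0,0,0, 0,0,0,0,0,0,0.5, 0,0,0,0,0,0,1, 0,0,0,0,0,0,1, 0,0,0,0,0,0,1]'; python3 -m inch '[0,0,0,0,0,0,1, 0,0,2,0,0,0,1, 0,0,5.5,0,0,0,1, 0,0,10,0,0,0,1, 0,0,14,0,0,0,1]'; python3 -m inch '[-1,-2.5,0.3,0,0,4,1, -2.5,-6,0.3,0,0,9,1, -3,-6.6,0.3,0,0,9.5,1, -3,-6.6,0.3,0,0,9.5,1, -3,-6.6,0.3,0,0,9.5,1]'; python3 -m inch '[0,0,0,0,0,0,1, 0,0,0,0,0,0,1, 0,0,0,0,0,0,1, 0,0,0,0,0,0,1, 0,0,0,0,0,0,1]';python3 - <<'E'
from h import *
c=bot.calibration('wrist');np.save('pics/w9cal.npy',c,allow_pickle=True)
w=bot.capture('wrist')[:,:,::-1];cv2.imwrite('pics/w9.png',w);crop(w,255,45,455,245,3,'pics/w9c.png')
cv2.imwrite('pics/s9.png',bot.capture('scene')[:,:,::-1]);cv2.imwrite('pics/d9.png',bot.capture('side')[:,:,::-1])
E
```

```text
time: 57.35
tool_pos: [554.7, 65.5, 61.3]
tcp_rot: [-3.141, -0.003, 1.405]
contact_force: [0.1, 0.1, -0.6]
grip_width: 69.3
time: 57.85
tool_pos: [554.6, 65.5, 203.1]
tcp_rot: [-3.141, -0.003, 1.405]
contact_force: [0.4, 0.0, 0.4]
grip_width: 91.5
time: 58.35
tool_pos: [524.9, -0.0, 206.0]
tcp_rot: [-3.141, -0.003, 1.57]
contact_force: [-0.0, 0.9, -0.7]
grip_width: 91.8
time: 58.85
tool_pos: [524.9, 0.2, 206.0]
tcp_rot: [-3.141, -0.003, 1.57]
contact_force: [-0.2, 0.2, 0.1]
grip_width: 91.9
```

View pics/w9c.png

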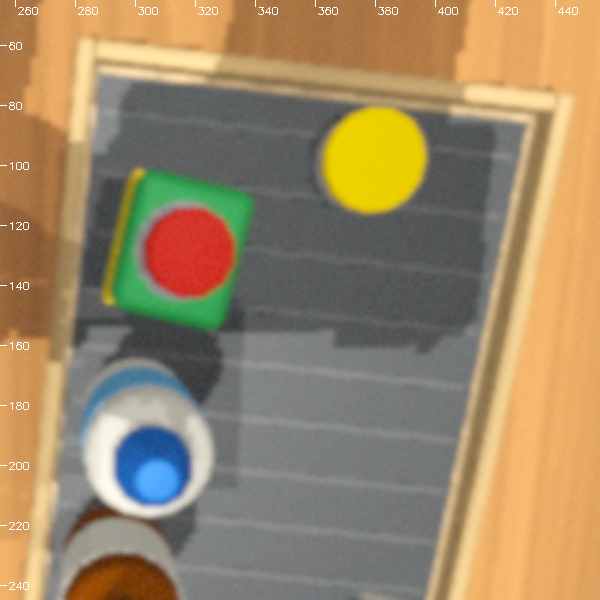

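View pics/s9.png

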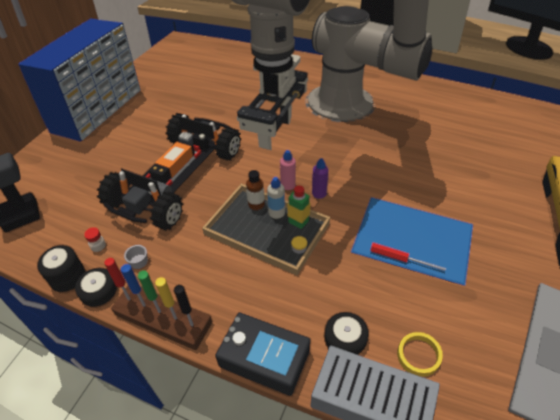

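View pics/d9.png

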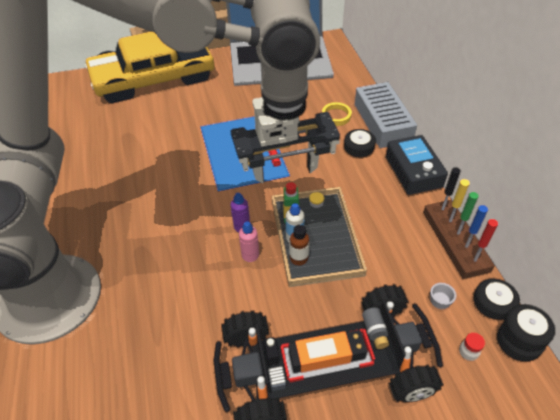

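```bash
python3 - <<'E'
from h import *
np.set_printoptions(precision=2,suppress=True)
a=cv2.imread('pics/w0.png') if 0 else cv2.imread('pics/wrist0.png'); b=cv2.imread('pics/w9.png')
ca=np.load('pics/w0cal.npy',allow_pickle=True).item(); cb=np.load('pics/w9cal.npy',allow_pickle=True).item()
# rectify to plane z=98 and z=24, side by side
def rectify(im,c,z,x0,y0,w,h,s):
    xs,ys=np.meshgrid(x0+np.arange(w*s)/s, y0+h-np.arange(h*s)/s)
    P=np.c_[xs.ravel(),ys.ravel(),np.full(xs.size,z)]
    m=proj(c,P).astype(np.float32).reshape(h*s,w*s,2)
    return cv2.remap(im,m[...,0],m[...,1],cv2.INTER_CUBIC)
ims=[rectify(i,c,98,525,35,60,60,6) for i,c in((a,ca),(b,cb))]
cv2.imwrite('pics/rect.png',np.hstack(ims))
for im,c,n in((a,ca,'before'),(b,cb,'after')):
    r=rectify(im,c,98,525,30,60,65,6); hsv=cv2.cvtColor(r,cv2.COLOR_BGR2HSV)
    for nm,m in (('can',cv2.inRange(hsv,(45,90,40),(85,255,255))|cv2.inRange(hsv,(0,0,200),(0,0,0))),):
        m=cv2.morphologyEx(m,cv2.MORPH_OPEN,np.ones((5,5)))
        k=max(cv2.findContours(m,cv2.RETR_EXTERNAL,cv2.CHAIN_APPROX_NONE)[0],key=cv2.contourArea)
        q=cv2.minAreaRect(k); print(n,525+q[0][0]/6,95-q[0][1]/6,np.array(q[1])/6,q[2])
    for nm,z,rng,box in (('red cap',120,[((0,130,80),(8,255,255)),((172,130,80),(180,255,255))],(530,40,50,50)),('oil cap',112,[((100,120,40),(125,255,255))],(530,-10,36,30)),('grease',28,[((22,120,80),(35,255,255))],(600,70,55,50))):
        x0,y0,w,h=box; r=rectify(im,c,z,x0,y0,w,h,6); hs=cv2.cvtColor(r,cv2.COLOR_BGR2HSV)
        m=sum(cv2.inRange(hs,*g) for g in rng); k=max(cv2.findContours(m,cv2.RETR_EXTERNAL,cv2.CHAIN_APPROX_NONE)[0],key=cv2.contourArea)
        (u,v),R=cv2.minEnclosingCircle(k); print(n,nm,x0+u/6,y0+h-v/6,R/6)
E
```

```text
before 553.9116770426432 65.44532012939453 [34.49 40.11] 9.977712631225586
before red cap 553.3333333333334 65.91666666666667 11.687201182047525
before oil cap 545.5833333333334 6.75 11.390192667643229
before grease 625.6148554484049 94.65977223714192 18.340421040852863
after 553.1748504638672 65.4526850382487 [34.23 40.08] 12.804265975952148
after red cap 552.6666666666666 65.75 11.662217458089193
after oil cap 545.1609865824381 6.644879659016928 11.260548909505209
after grease 625.6194025675455 94.70750681559245 18.33631134033203
```

View pics/rect.png

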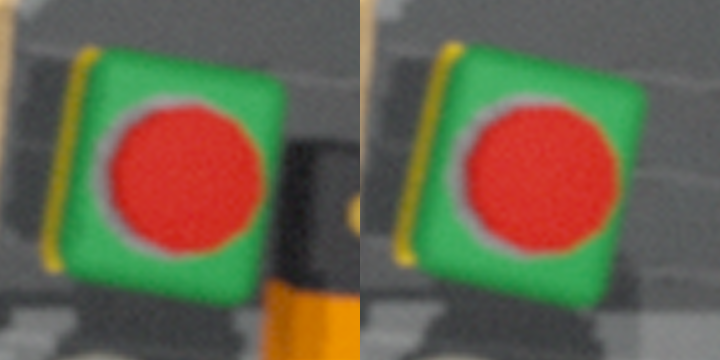

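Compared with before, the can is within 0.7 mm, the white bottle within 0.5 mm and the grease tin hasn't moved. The can's yaw is 2.8° off. The wrist view doesn't show the brown bottle fully, so I'll check it and the pack in the fixed cameras.

```bash
python3 - <<'E'
from h import *
a=cv2.imread('pics/side0.png');b=cv2.imread('pics/d9.png')
cv2.imwrite('pics/cmp.png',cv2.resize(np.hstack([a[175:290,265:365],b[175:290,265:365]]),None,fx=4,fy=4,interpolation=cv2.INTER_CUBIC))
crop(b,260,310,400,400,5,'pics/d9t.png')
for nm,A,B,boxes in (('side',a,b,{'amber':(286,224,312,268),'oil':(283,202,308,226),'can':(282,180,302,200)}),('scene',cv2.imread('pics/scene0.png'),cv2.imread('pics/s9.png'),{'amber':(244,168,268,204),'oil':(266,175,288,206),'can':(288,184,312,226),'driver':(365,240,450,275)})):
    for k,(x0,y0,x1,y1) in boxes.items():
        t=A[y0:y1,x0:x1]; s=8; T=cv2.resize(t,None,fx=s,fy=s,interpolation=cv2.INTER_CUBIC); R=cv2.resize(B[y0-4:y1+4,x0-4:x1+4],None,fx=s,fy=s,interpolation=cv2.INTER_CUBIC)
        r=cv2.matchTemplate(R,T,cv2.TM_CCOEFF_NORMED); _,m,_,l=cv2.minMaxLoc(r); print(nm,k,l[0]/s-4,l[1]/s-4,round(m,3))
E
```

```text
side amber -0.125 0.0 0.937
side oil -0.25 0.125 0.984
side can -0.125 0.0 0.992
scene amber 0.125 -0.125 0.998
scene oil 0.125 -0.25 0.997
scene can 0.125 -0.125 0.985
scene driver 0.0 0.0 1.0
```

View pics/cmp.png

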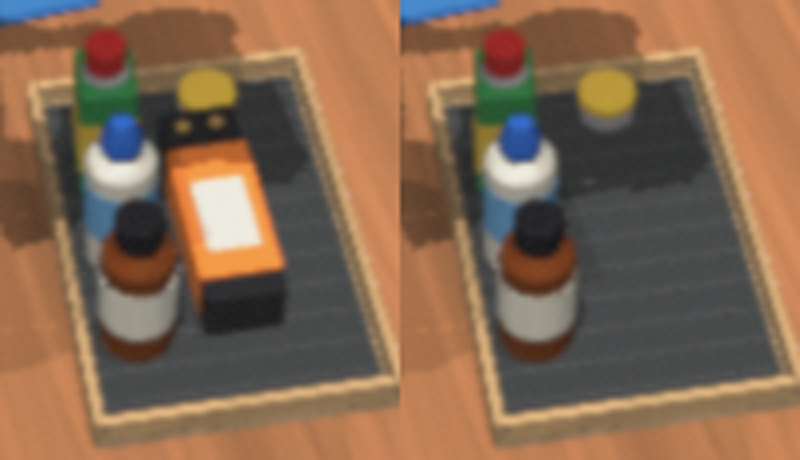

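View pics/d9t.png

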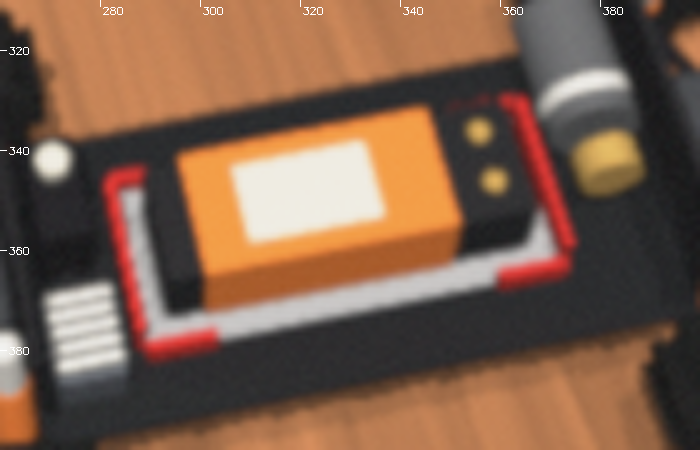

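The bottles and can match their original images within 0.25 px, and the pack lies flat between stops and lips. Handing in.

```bash
python3 -c "
from plant import bot
print(bot.get_obs()['time']); print(bot.close_job())"
```

```text
59.0
the job is handed in; nothing more can be done
None
```

I moved the can, white bottle and brown bottle to the mat, laid the pack flat in the truck's battery bay, then stood the three back upright in their original places. I handed the job in at 59 s, with the gripper open and clear of everything.

Last checks:
- **Bottles and can:** in both fixed cameras all three are within 0.25 px of their starting images. In the wrist camera the can is within about 0.7 mm and the white bottle about 0.5 mm. The wrist view did not fully show the brown bottle, so it was checked only in the fixed cameras.
- **Pack:** it lies flat on the bay floor, between the red end stops and lips.
- **Left in place:** the hex driver and grease tin did not move.
- **One disagreement:** the can stands about 2.8° off its original yaw. I turned it to correct an apparent twist from the grip, which turned out not to be needed. I left it, because gripping it again seemed riskier than the small error.
- **Forces:** wrist force readings stayed below about 10 N.

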